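# Refill the cedar block store with the shoehorn and bolt it

## Task

Refill the covered cedar store on the hallway console: draw its bolt fully back, stand all the cedar blocks on the runway against the fence rail and feed them in along the fence with the shoehorn as a push stick (fingers must not push a block in through the mouth), until every block is wholly past the bolt. Then slide the bolt fully home into its keeper and leave the shoehorn lying lengthwise in the middle of its cork mat, without disturbing the key dish, the blue bowl or the sunglasses case.

Things in the scene. Friction and masses are not known exactly. Their poses are not given: they have to be found in the camera images.
- store: Fixed wooden store for cedar blocks. Origin on the table top, mid-lane, under the bolt, which crosses the lane at y = 0, 32 mm above the table. x axis: across the lane to the fence (away from the robot); y: along the lane into the covered bay; z up. Runway deck: top 8 mm above the table, x -55 to +55 mm, y -280 to +30 mm, open on the side away from the fence.
- store_fence (a point): Point on the fence's inner face, at deck level, in line with the bolt: store x = +25.5 mm, y = 0. Same axes as the store. The fence is a light wood rail on the deck, 12 mm thick, 10 mm high, from y = -280 to +30 mm. The steel keeper (17 by 26 mm) stands on it here, top 47 mm above the table.
- store_mouth (a point): Middle of the slat-roofed bay's mouth at floor level: store x = 0, y = +30 mm; same axes. The bay is 51 mm wide (x -25.5 to +25.5), 50 mm high, 242 mm deep, floor level with the deck, roofed by five cross slats, tops 62 mm above the table. On the open side a slanted lead-in 22 mm high narrows the lane from x = -41 (y = -42) to -25.5 mm (y = -10).
- bolt (a joint): How far the 12 mm steel barrel bolt is drawn back out of its keeper, in m: 0 = fully home in the keeper (tip 11 mm beyond the lane), 0.072 = fully drawn; from 0.063 on the lane is clear. Drawing moves it along the store's -x. It needs about 2 N and stays where it is left. Its bed lies at store x -27 to -158 mm, y -15 to +15 mm, 22 mm high; guides on it reach 43 mm.
- bolt_knob (a point): Centre of the bolt's upright round knob: steel, 18 mm in diameter, 24 mm high (from 50 to 74 mm above the table, on a 12 mm stem that reaches down to the bolt), free on all sides. It lies at store x = -66 mm - bolt value, y = 0, z = 62 mm.
- block1_center (a point): Centre of a plain cedar block with slightly rounded edges, 46 mm wide (its x), 68 mm long (its y), 44 mm high, 75 g (all blocks alike; some may be absent). At rest its centre is 22 mm above what it lies on.
- block2_center (a point): Centre of a plain cedar block with slightly rounded edges, 46 mm wide (its x), 68 mm long (its y), 44 mm high, 75 g (all blocks alike; some may be absent). At rest its centre is 22 mm above what it lies on.
- block3_center (a point): Centre of a plain cedar block with slightly rounded edges, 46 mm wide (its x), 68 mm long (its y), 44 mm high, 75 g (all blocks alike; some may be absent). At rest its centre is 22 mm above what it lies on.
- block4_center (a point): Centre of a plain cedar block with slightly rounded edges, 46 mm wide (its x), 68 mm long (its y), 44 mm high, 75 g (all blocks alike; some may be absent). At rest its centre is 22 mm above what it lies on.
- shoehorn_grip (a point): A point on the steel shoehorn near its centre of mass, on its middle line, 11 mm above its underside. x axis along the shoehorn towards the tip of the blade, z up. The straight handle, 16 mm wide and 22 mm high, runs from 80 mm behind this point to 40 mm ahead of it; the blade, a trough 42 mm wide and about 13 mm high, ends in a blunt edge 120 mm ahead. 200 mm long in all, 160 g.
- mat: Fixed cork mat, 240 mm (its x) by 100 mm (its y), 5 mm thick, origin under its centre; the shoehorn lies along it at the start.
- key_dish: White ceramic key dish, 110 mm across and 28 mm high, origin under its centre. Leave alone.
- eye_bowl: Blue bowl, 90 mm across and 40 mm high, origin under its centre. Leave alone.
- case: Black sunglasses case, 160 mm (its x) by 62 mm, 44 mm high, origin under its centre. Leave alone.
Not all that is in view belongs to the job. Leave any green or turquoise look-alike of the part that bears block1_center alone. Leave any red look-alike of the part that bears block4_center alone.

How it is judged:
On the way, in this order (a step that is already met when the one before it is completed fails the run):
1. the bolt is drawn back clear of the lane (value of joint bolt above 0.063 m), for 0.2 s.
2. the shoehorn pushes a block (or a row of blocks) on the runway that lies square along the fence, within 5 mm of it (((contact force between shoehorn and block1 above 0.1 N and x of block1_center in the frame of store above -0.0025 m and angle between the y axis of block1_center and the y axis of store, either way round below 0.12 rad and z of block1_center in the frame of store below 0.04 m) or (contact force between shoehorn and block2 above 0.1 N and x of block2_center in the frame of store above -0.0025 m and angle between the y axis of block2_center and the y axis of store, either way round below 0.12 rad and z of block2_center in the frame of store below 0.04 m) or (contact force between shoehorn and block3 above 0.1 N and x of block3_center in the frame of store above -0.0025 m and angle between the y axis of block3_center and the y axis of store, either way round below 0.12 rad and z of block3_center in the frame of store below 0.04 m) or (contact force between shoehorn and block4 above 0.1 N and x of block4_center in the frame of store above -0.0025 m and angle between the y axis of block4_center and the y axis of store, either way round below 0.12 rad and z of block4_center in the frame of store below 0.04 m))), for 0.05 s.
3. every block is wholly past the bolt in the bay (y of block1_center in the frame of store between 0.042 and 0.262 m and x of block1_center in the frame of store between -0.012 and 0.012 m and z of each of block1_center, block2_center, block3_center, block4_center in the frame of store below 0.04 m and y of block2_center in the frame of store between 0.042 and 0.262 m and x of block2_center in the frame of store between -0.012 and 0.012 m and y of block3_center in the frame of store between 0.042 and 0.262 m and x of block3_center in the frame of store between -0.012 and 0.012 m and y of block4_center in the frame of store between 0.042 and 0.262 m and x of block4_center in the frame of store between -0.012 and 0.012 m), for 0.2 s.
4. the bolt is home in its keeper (value of joint bolt below 0.005 m), for 0.2 s.
At the end, for the whole second after the job is handed in: Every block is in the covered bay wholly past the bolt, the bolt is home to within 5 mm, and the shoehorn lies at rest flat on the mat, along it to within 20 degrees either way round, its grip point within 30 mm of the mat's middle line and within 50 mm of the mat's centre along it (all of step 3 and value of joint bolt below 0.005 m and y of shoehorn_grip in the frame of mat between -0.03 and 0.03 m and x of shoehorn_grip in the frame of mat between -0.05 and 0.05 m and height (world z) of shoehorn_grip below 0.022 m and angle between the x axis of shoehorn_grip and the x axis of mat, either way round below 0.35 rad and linear speed of shoehorn below 0.02 m/s); the robot touches nothing.
It fails at once if the fingers push a block whose centre is already past the bolt's line (only the shoehorn may push blocks in) ((contact force between the fingers and block1 above 1 N and y of block1_center in the frame of store between 0 and 0.272 m and x of block1_center in the frame of store between -0.03 and 0.03 m and z of block1_center in the frame of store below 0.06 m) or (contact force between the fingers and block2 above 1 N and y of block2_center in the frame of store between 0 and 0.272 m and x of block2_center in the frame of store between -0.03 and 0.03 m and z of block2_center in the frame of store below 0.06 m) or (contact force between the fingers and block3 above 1 N and y of block3_center in the frame of store between 0 and 0.272 m and x of block3_center in the frame of store between -0.03 and 0.03 m and z of block3_center in the frame of store below 0.06 m) or (contact force between the fingers and block4 above 1 N and y of block4_center in the frame of store between 0 and 0.272 m and x of block4_center in the frame of store between -0.03 and 0.03 m and z of block4_center in the frame of store below 0.06 m)).
It fails at once if the key dish, blue bowl or sunglasses case is pushed more than 40 mm or tipped (distance of any of key_dish, eye_bowl, case from where it was at the start of the episode above 0.04 m or angle between any of key_dish, eye_bowl, case's own z axis and vertical above 0.5 rad).
Of block1, block2, block3, block4 only 2 to 3 are there at a start; the rules pass over those that are not, and their reading is None.
At some moment in a run one of block1, block2, block3, block4 may be knocked a few centimetres aside while the robot is not near it.
Once in a run the grip may slacken for a moment while it holds something.
It also fails if it takes over 210 s, if anything falls off the work surface, if the arm or the gripper's body presses on something with over 40 N, if the wrist force passes 120 N, or if a joint passes its speed limit or range.

## Robot

A 6-joint arm with a two-finger parallel gripper is mounted at the origin on the work surface. World frame = base frame: x ahead of the robot, y to its left, z up, the work surface at z = 0. Lengths are in m, angles in rad, forces in N, time in s.
With the tool pointing down it reaches from about 0.4 to 0.825 m from the base axis. Payload 7 kg.
Tool frame: the origin (TCP) lies midway between the tips of the shut fingers; the grasp point (between the pads) lies 19 mm behind it; z points along the fingers, y is the direction in which the jaws open and shut (so a half turn about z gives the same grasp; the last joint's range is limited). The gripper opens to 88 mm and grips with 3 to 60 N. Pads are 19 mm wide; open, the fingers measure 130 mm over their backs; the gripper's body (78 mm by 193 mm) begins 47 mm behind the grasp point.
Start: joints at [0.288, 0.359, 0.012, 0, -1.224, -0.288], TCP at [0.675, -0, 0.194] pointing down, gripper open.
Joint ranges: [-3.07, 3.07], [-1.43, 2.12], [-1.02, 1.25], [-3.03, 1.67], [-3.05, -0], [-3.03, 3.03]. Speed limits (rad/s): [2.39, 2.39, 3.01, 3.14, 3.14, 3.14].

## Interface

Orientations are given as a unit quaternion [x, y, z, w].
In Python, from plant import get_obs, snapshot, camera_info, hand_in gives the robot as it stands.
- The arm moves only by the tool send_rows, never from a script. Its argument "steps" is a list of rows, each an object with "delta_pos": the shift along the tool's x, y, z in mm, a list of three; "rotation": the turn, a rotation vector about the tool's x, y, z in rad, a list of three. A call has 1 to 5 rows; each row shifts and turns the commanded pose from where the row before left it, along the tool's axes as they then stand; what a row does not reach is not made up. A row lasts 1/8 s, in which the tool goes at most 62.5 mm and 10.7 degrees, less where a joint would pass 70% of its speed; a pose out of reach is approached as far as the arm can. A call with a gripper value outside its range is refused whole. "claw" is the finger opening in mm, from 0 to 87.6, set as the call begins (left out, the last holds). The fingers move at their own pace and stop on an object; the grip force is fixed at half the most. Time passes only in rows, so rows that do not move let the fingers close. It gives the time, the measured TCP pose, the force and the opening at its end, in the units of the state.
- get_obs(): the state, without advancing time (a new reading comes with each control period).
- snapshot(name): name is "scene" or "side" or "wrist"; returns (picture, depth): 480x640x3 uint8, red, green, blue; 480x640 float32, m along the optical axis (not along the pixel's ray), 0 where there is no reading.
- camera_info(name): a dict with "mtx" (3x3 intrinsics, pixels), "k1" (the pictures are not rectified: a ray, as slopes to the right and down, at radius r is drawn at 1 + k1 r^2 times it, then the intrinsics apply), "R" (3x3) and "t" (3): a world point X has camera coordinates R X + t. Camera axes: x right, y down, z forward; pixel columns grow to the right and rows downward; lengths in m; the calibration is good to about 2 mm. A picture is of the moment at which its call begins: read the wrist's pose just before it. camera_info takes no time and is no camera call; for the wrist camera it gives the pose at the moment of the call.
- hand_in(): hands the job in, once; it reports no verdict.
The state is a dict: "clock": time; "qpos": joint angles; "qd": joint speeds; "joint_torque": joint torques, N m; "tool_pos": TCP position; "tcp_rot": TCP orientation; "contact_force": force on the tool from outside, world axes, zero at the start; "torque": the same for the moment, N m; "width": finger opening in m.
Only numpy, scipy, OpenCV 4.12 (cv2) and the standard library are available. Lean on these libraries where they do the work, as an engineer would, in place of code of your own. Each camera call takes 0.05 s, during which the arm holds its last target. There are 200 camera calls.

## Working session

There is one attempt and no reset: what is moved stays moved. The work goes in short steps, Python scripts to look and compute and a tool call to move; the robot and the scene stay as the last step left them, time stands still between calls to the robot, and variables do not carry over. Pictures are saved under pics/ and viewed, on a budget of 14 in all, crops included, one or two more only if the job needs it, and the job is handed in when it is done.

Besides the shell and the picture viewer there is one more tool, called after "Call:" as a command line: name --argument value ..., lists and objects as JSON in quotes. send_rows: Moves the arm, as the interface text tells. Its arguments: {"type":"object","properties":{"steps":{"type":"array","items":{"type":"object","properties":{"delta_pos":{"type":"array","items":{"type":"number"}},"rotation":{"type":"array","items":{"type":"number"}}}}},"claw":{"type":"number"}},"required":["steps"]}

```bash
ls; mkdir -p pics
cat > h.py <<'E'
import numpy as np, cv2
from plant import *
def cam(n):
    i=camera_info(n); p,d=snapshot(n); return p,d,i
def world(d,i):
    # per-pixel world points
    K=np.array(i["mtx"],float);R=np.array(i["R"]);t=np.array(i["t"])
    v,u=np.mgrid[0:480,0:640]
    x=(u-K[0,2])/K[0,0];y=(v-K[1,2])/K[1,1]
    X,Y=x.copy(),y.copy()
    for _ in range(8):
        s=1+i["k1"]*(X*X+Y*Y);X=x/s;Y=y/s
    P=np.stack([X*d,Y*d,d],-1)
    W=(P-t)@R
    W[d<=0]=np.nan
    return W
def save(n,p): cv2.imwrite("pics/"+n+".png",p[...,::-1])
E
python3 - <<'E'
from h import *
print(get_obs())
for n in ("scene","side"):
    p,d,i=cam(n); save(n+"0",p); np.savez("pics/"+n+"0",p=p,W=world(d,i)); print(n,i["t"],np.round(-np.array(i["R"]).T@i["t"],3))
E
```

```text
pics
{'clock': 0.0, 'qpos': array([ 2.88113901e-01,  3.59415758e-01,  1.10632989e-02, -3.48489725e-04,
       -1.22410757e+00, -2.88078838e-01]), 'qd': array([ 7.95256805e-04, -7.01213832e-04,  2.77923764e-04, -6.27124571e-04,
       -5.42538522e-05,  7.07609442e-04]), 'joint_torque': array([-8.00930356e-04, -5.82726967e+01,  2.93058443e+01,  6.99745238e+00,
        6.93249181e-03, -2.06530804e-04]), 'tool_pos': array([ 6.74455010e-01, -2.38843206e-05,  1.93306299e-01]), 'tcp_rot': array([-7.07076962e-01,  7.07136091e-01,  5.40824657e-04, -6.52937445e-04]), 'contact_force': array([0.83928773, 0.42049619, 0.58099598]), 'torque': array([0.01217   , 0.01456602, 0.022289  ]), 'width': 0.08751396909704447}
scene [-0.20284031 -0.20142968  1.75391542] [ 1.456 -0.432  0.922]
side [-0.47588694  0.13653231  1.26045365] [ 0.318 -1.051  0.792]
```

View pics/scene0.png

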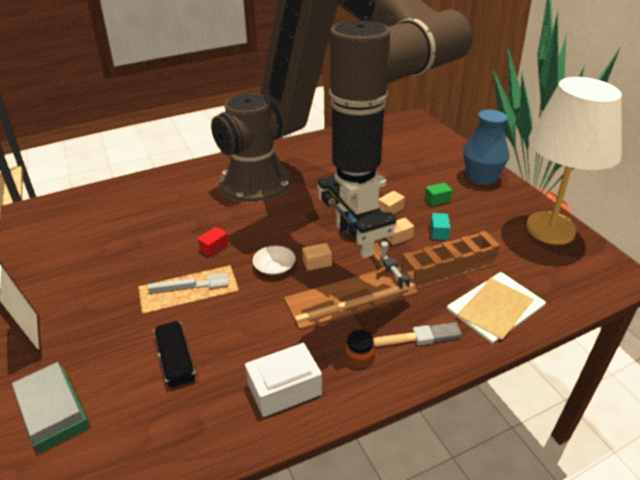

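View pics/side0.png

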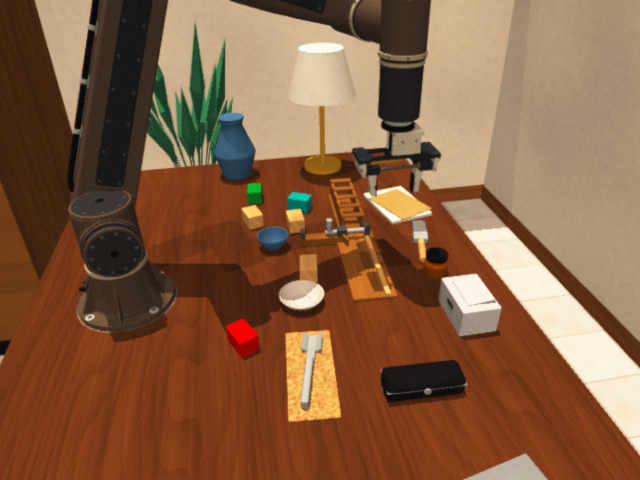

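The scene view shows three tan blocks at about (317,257), (398,230) and (392,202), the key dish at (274,262), the horn on its mat at (188,285) and the store running from (290,305) to (495,245). The side view shows the bowl at (273,239). I'll build a metric top-down map from the depth.

```bash
cat > ortho.py <<'E'
from h import *
def ortho(files,x0,x1,y0,y1,res,zmax=0.12):
    H=int((x1-x0)/res);Wd=int((y1-y0)/res)
    img=np.zeros((H,Wd,3),np.uint8);zb=np.full((H,Wd),-1.)
    for f in files:
        z=np.load(f);W=z["W"].reshape(-1,3);p=z["p"].reshape(-1,3)
        ok=np.isfinite(W).all(1)&(W[:,2]<zmax)
        W=W[ok];p=p[ok]
        r=((x1-W[:,0])/res).astype(int);c=((y1-W[:,1])/res).astype(int)
        o=(r>=0)&(r<H)&(c>=0)&(c<Wd);r,c,W,p=r[o],c[o],W[o],p[o]
        s=np.argsort(W[:,2])
        for dr in(0,1):
            for dc in (0,1):
                rr=np.minimum(r+dr,H-1);cc=np.minimum(c+dc,Wd-1)
                for k in s:
                    if W[k,2]>zb[rr[k],cc[k]]: zb[rr[k],cc[k]]=W[k,2];img[rr[k],cc[k]]=p[k]
    return img,zb
if __name__=="__main__":
    img,zb=ortho(["pics/scene0.npz","pics/side0.npz"],.3,.9,-.6,.5,.002)
    for k in range(1,11):
        y=.5-.1*k; img[:6,int((.5-y)/.002)-1]=255
    img=cv2.resize(img,None,fx=1.45,fy=1.45,interpolation=cv2.INTER_NEAREST)
    save("ortho0",img)
    for f in ("scene0","side0"):
        z=np.load(f"pics/{f}.npz");W=z["W"];p=z["p"].astype(int)
        hsv=cv2.cvtColor(z["p"],cv2.COLOR_RGB2HSV).astype(int)
        # tops at 0.04-0.05, tan
        m=(abs(W[...,2]-.044)<.006)&(hsv[...,0]<25)&(hsv[...,0]>8)&(W[...,0]<.9)&(W[...,0]>.3)
        n,l,st,c=cv2.connectedComponentsWithStats(m.astype(np.uint8))
        for k in range(1,n):
            if st[k,4]>60:
                q=W[l==k]; r=cv2.minAreaRect((q[:,:2]*1000).astype(np.float32)); print(f,st[k,4],c[k].round(),np.round(q.mean(0),3),np.round(r[0]),np.round(r[1]),round(r[2]))
E
python3 ortho.py
```

```text
scene0 231 [391. 199.] [0.339 0.306 0.044] [338. 309.] [51. 74.] 17
scene0 184 [403. 226.] [0.467 0.266 0.044] [461. 261.] [47. 64.] 3
scene0 334 [317. 251.] [0.466 0.008 0.044] [464.   9.] [69. 53.] 81
scene0 302 [455. 263.] [0.661 0.302 0.044] [661. 308.] [254.  14.] 86
scene0 99 [389. 260.] [0.577 0.158 0.043] [571. 161.] [33. 54.] 75
scene0 107 [ 31. 333.] [ 0.45  -0.701  0.044] [ 436. -700.] [ 15. 126.] 82
scene0 77 [359. 352.] [ 0.808 -0.052  0.042] [805. -50.] [53. 24.] 57
scene0 67 [176. 358.] [ 0.662 -0.407  0.045] [ 660. -407.] [62. 26.] 41
scene0 254 [288. 393.] [ 0.843 -0.228  0.044] [ 842. -228.] [135.  43.] 71
side0 114 [264.  88.] [0.482 1.629 0.044] [ 484. 1634.] [262.  45.] 2
side0 176 [252. 212.] [0.334 0.303 0.042] [334. 306.] [48. 76.] 16
side0 188 [295. 216.] [0.459 0.251 0.043] [460. 254.] [46. 70.] 1
side0 75 [342. 228.] [0.582 0.158 0.042] [581. 163.] [34. 53.] 5
side0 284 [308. 263.] [0.461 0.003 0.043] [462.   7.] [74. 44.] 82
side0 254 [468. 313.] [ 0.78  -0.261  0.044] [ 768. -244.] [ 75. 156.] 35
```

View pics/ortho0.png

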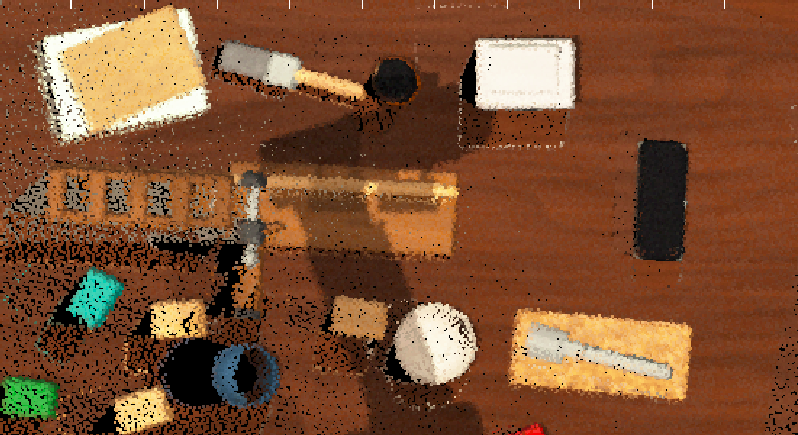

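Top-down map (1.38 mm per px): three tan blocks at px (358,317), (178,319) and (143,411), store lane running along world +y with the bolt near column 252, horn on the mat at (600,354), bowl at (245,375) and dish at (436,344). Next I fit the store, mat and horn.

```bash
cat > fit.py <<'E'
from h import *
S=[np.load(f"pics/{f}.npz") for f in("scene0","side0")]
for z in S:
    W=z["W"];p=z["p"].astype(int);hsv=cv2.cvtColor(z["p"],cv2.COLOR_RGB2HSV).astype(int)
    x,y,h=W[...,0],W[...,1],W[...,2]
    def rect(m,name):
        q=W[m]; 
        if len(q)<5: print(name,len(q));return
        r=cv2.minAreaRect((q[:,:2]*1000).astype(np.float32)); print(name,len(q),np.round(q.mean(0)*1000),np.round(r[0]),np.round(r[1]),round(r[2],1))
    st=(x>.52)&(x<.7)&(y>-.2)&(y<.46)
    rect(st&(abs(h-.062)<.005)&(y>.17),"roof")
    rect(st&(abs(h-.008)<.003)&(y<.1)&(hsv[...,0]<22)&(p[...,0]>150),"deck")
    fm=st&(abs(h-.018)<.003)&(y<.1)&(x>.6)
    rect(fm,"fence")
    q=W[fm]; print(" fence line x=a*y+b",np.polyfit(q[:,1],q[:,0],1))
    rect((abs(x-.58)<.07)&(abs(y-.15)<.03)&(h>.055)&(h<.08)&(hsv[...,1]<110),"knob")
    mt=(x>.32)&(x<.5)&(y>-.5)&(y<-.17)
    rect(mt&(abs(h-.005)<.003)&(hsv[...,1]>90)&(hsv[...,0]>11)&(p[...,0]>130),"mat")
    g=mt&(h>.009)&(hsv[...,1]<70); rect(g,"horn")
    q=W[g][:,:2]; c=q.mean(0); u,s,v=np.linalg.svd(q-c); print(" horn axis",v[0],"c",c, "extent",((q-c)@v[0]).min(),((q-c)@v[0]).max())
E
python3 fit.py
```

```text
roof 1014 [631. 306.  61.] [630. 310.] [255.  74.] 87.0
deck 888 [599. -60.   8.] [609. -11.] [226. 117.] 87.4
fence 403 [644. -16.  18.] [645. -13.] [225.  18.] 87.2
 fence line x=a*y+b [0.05324276 0.6451731 ]
knob 61 [549. 157.  68.] [547. 159.] [16. 19.] 46.8
mat 1514 [ 423. -334.    5.] [ 410. -326.] [243. 114.] 85.1
horn 649 [ 412. -325.   19.] [ 409. -322.] [196.  46.] 74.4
 horn axis [-0.18660289 -0.98243542] c [ 0.41207981 -0.32467634] extent -0.10005523448401263 0.09643717273278991
roof 483 [627. 297.  60.] [629. 308.] [258.  69.] 86.9
deck 708 [596. -65.   8.] [611. -14.] [227. 111.] 87.7
fence 228 [642. -23.  17.] [643. -14.] [227.  14.] 87.0
 fence line x=a*y+b [0.0541301  0.64357593]
knob 44 [543. 153.  67.] [543. 155.] [19. 14.] 78.9
mat 3321 [ 410. -350.    5.] [ 412. -326.] [246. 103.] 84.3
horn 718 [ 411. -321.   21.] [ 414. -327.] [200.  41.] 79.7
 horn axis [-0.23699235 -0.97151152] c [ 0.41090816 -0.32077077] extent -0.09508246645133472 0.1060188194534486
```

Call:
send_rows --steps '[{"delta_pos":[0,0,0],"rotation":[0,0,0.053]},{"delta_pos":[-38,34,0],"rotation":[0,0,0]},{"delta_pos":[-38,34,0],"rotation":[0,0,0]},{"delta_pos":[-37,35,0],"rotation":[0,0,0]},{"delta_pos":[-37,35,0],"rotation":[0,0,0]}]' --claw 60

```text
clock: 0.72
tool_pos: [0.5438, 0.158, 0.1939]
tcp_rot: [-0.688, 0.726, 0.0, -0.0]
contact_force: [0.9, 1.1, 0.2]
width: 0.0603
```

```bash
cat >> h.py <<'E'
O=np.array([.6215,.157]);A=-.053
def tost(p):
    c,s=np.cos(A),np.sin(A); d=np.asarray(p)[...,:2]-O
    return np.stack([d[...,0]*c+d[...,1]*s,-d[...,0]*s+d[...,1]*c],-1)
def shot(n,f):
    p,d,i=cam(n); W=world(d,i); save(f,p); np.savez("pics/"+f,p=p,W=W); return p,W
from scipy.spatial.transform import Rotation as Ro
def go(target):
    "tool-frame delta mm to world target"
    o=get_obs(); print("delta mm",np.round(Ro.from_quat(o["tcp_rot"]).inv().apply(np.asarray(target)-o["tool_pos"])*1000,1))
def fromst(x,y,z):
    c,s=np.cos(A),np.sin(A); return np.array([O[0]+x*c-y*s,O[1]+x*s+y*c,z])
E
python3 - <<'E'
from h import *
o=get_obs();print(o["tool_pos"],Ro.from_quat(o["tcp_rot"]).as_rotvec())
p,W=shot("wrist","w0")
E
```

```text
[0.54377637 0.15801847 0.19389602] [ 2.16112212e+00 -2.27945670e+00 -3.59144674e-04]
```

View pics/w0.png

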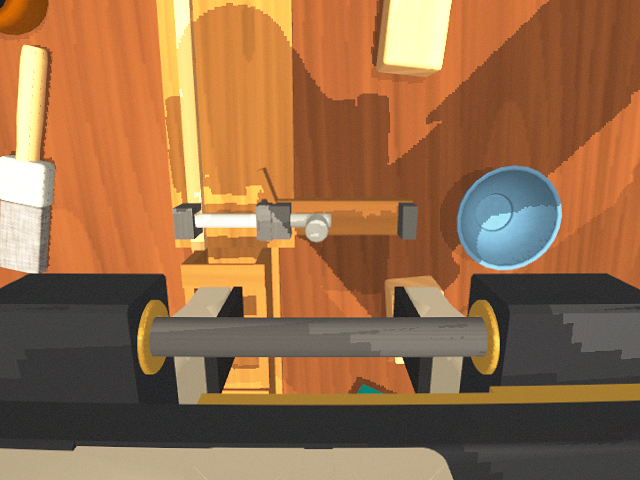

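The wrist view shows the knob at (317,230), the keeper at (187,220), the fence line at column 185 and the bowl at (510,217). I'll refine from its depth.

Run:
```python
from h import *
z=np.load("pics/w0.npz");W=z["W"];p=z["p"]
hsv=cv2.cvtColor(p,cv2.COLOR_RGB2HSV).astype(int)
h=W[...,2];top=np.zeros(h.shape,bool);top[:270]=1
k=top&(h>.066)&(h<.08);q=W[k];print("knob",k.sum(),q.mean(0),(q.min(0)+q.max(0))/2)
f=top&(abs(h-.018)<.003)&(W[...,0]>.6)&(W[...,0]<.68)&(np.mgrid[0:480,0:640][0]<195)
q=W[f];print("fence",np.polyfit(q[:,1],q[:,0],1),f.sum(),tost(q).min(0),tost(q).max(0),np.median(tost(q),0))
g=top&(abs(h-.047)<.003)&(W[...,0]>.62);q=tost(W[g]);print("keeper",q.min(0),q.max(0),g.sum())
b=top&(abs(h-.022)<.003)&(W[...,0]<.59)&(W[...,0]>.44)&(abs(W[...,1]-.157)<.04);q=tost(W[b]);print("bed",q.min(0),q.max(0))
r=(abs(h-.062)<.003)&(W[...,1]>.17)&(W[...,1]<.25);q=tost(W[r]);print("roof",np.percentile(q,1,axis=0),np.percentile(q,99,axis=0))
```

```text
knob 452 [0.54433094 0.15758919 0.07331379] [0.54440865 0.15835086 0.07118306]
fence [0.05362536 0.64225113] 2981 [ 0.02264136 -0.17760734] [ 0.03620983 -0.02237998] [ 0.02901507 -0.10545804]
keeper [ 0.02294491 -0.1729876 ] [0.16010442 0.03094596] 712
bed [-0.1604235  -0.04165982] [-0.03139755  0.0380882 ]
roof [-0.03560457  0.02725022] [0.0309176  0.05662272]
```

Call:
send_rows --steps '[{"delta_pos":[0,0,50],"rotation":[0,0,0]},{"delta_pos":[0,0,50],"rotation":[0,0,0]},{"delta_pos":[0,0,39],"rotation":[0,0,0]},{"delta_pos":[0,0,0],"rotation":[0,0,0]}]'

```text
clock: 1.27
tool_pos: [0.5428, 0.1557, 0.0524]
tcp_rot: [-0.688, 0.726, 0.001, -0.003]
contact_force: [-0.4, -1.0, 1.3]
width: 0.0601
```

Call:
send_rows --steps '[{"delta_pos":[0,0,0],"rotation":[0,0,0]},{"delta_pos":[0,0,0],"rotation":[0,0,0]},{"delta_pos":[0,0,0],"rotation":[0,0,0]}]' --claw 10

```text
clock: 1.65
tool_pos: [0.5458, 0.1575, 0.0567]
tcp_rot: [-0.688, 0.726, -0.0, 0.001]
contact_force: [-0.4, -0.1, 0.1]
width: 0.0353
```

Call:
send_rows --steps '[{"delta_pos":[0,20,0],"rotation":[0,0,0]},{"delta_pos":[0,20,0],"rotation":[0,0,0]},{"delta_pos":[0,16,0],"rotation":[0,0,0]},{"delta_pos":[0,0,0],"rotation":[0,0,0]},{"delta_pos":[0,7,0],"rotation":[0,0,0]}]'

```text
clock: 2.28
tool_pos: [0.4828, 0.1609, 0.0556]
tcp_rot: [-0.688, 0.726, -0.0, 0.001]
contact_force: [1.0, 0.9, 0.2]
width: 0.0098
```

```bash
sed -i 's/\[.6215,.157\]/[.619,.157]/' h.py
python3 - <<'E'
from h import *
print(get_obs()["tool_pos"],get_obs()["width"])
p,W=shot("scene","s1"); q,_=shot("wrist","w1")
h=W[...,2]
save("c1",np.hstack([cv2.resize(p[180:340,280:440],(480,480)),cv2.resize(q,(320,480))]))
E
```

```text
[0.48283368 0.16085832 0.05563673] 0.0098110458956758
```

View pics/c1.png

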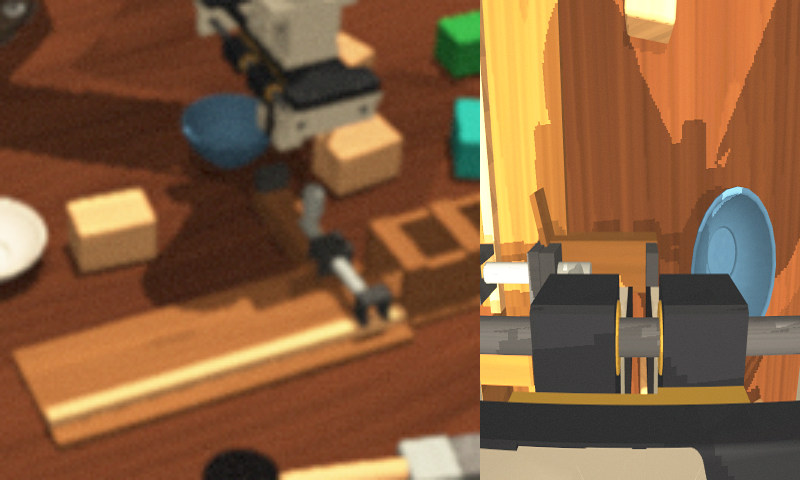

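Run:
```python
from h import *
i=camera_info("scene");K=np.array(i["mtx"])
def proj(X):
    c=np.array(i["R"])@X+i["t"];x,y=c[:2]/c[2];s=1+i["k1"]*(x*x+y*y);return K[0,0]*x*s+K[0,2],K[1,1]*y*s+K[1,2]
o=get_obs();T=o["tool_pos"]
for z in(0,.019,.06):
    u,v=proj(T+[0,0,z]);print(z,(u-280)*3,(v-180)*3)
W=np.load("pics/s1.npz")["W"];h=W[...,2]
m=(abs(W[...,0]-.54)<.06)&(abs(W[...,1]-.157)<.015)&(h>.055)&(h<.08)
v,u=np.where(m);print(len(u),[(a,b,*np.round(W[b,a],3)) for a,b in list(zip(u,v))[::8]])
z=np.load("pics/w0.npz");print(z["W"][230,317],z["W"][222,317])
```

```text
0 275.7258859553324 166.79675391198055
0.019 276.73217876753006 149.46290638854668
0.06 278.94319632531494 111.07629723532074
64 [(np.int64(382), np.int64(242), np.float64(0.539), np.float64(0.157), np.float64(0.075)), (np.int64(385), np.int64(243), np.float64(0.546), np.float64(0.161), np.float64(0.075)), (np.int64(386), np.int64(244), np.float64(0.55), np.float64(0.162), np.float64(0.075)), (np.int64(387), np.int64(245), np.float64(0.554), np.float64(0.163), np.float64(0.074)), (np.int64(381), np.int64(247), np.float64(0.544), np.float64(0.152), np.float64(0.064)), (np.int64(382), np.int64(248), np.float64(0.548), np.float64(0.152), np.float64(0.064)), (np.int64(383), np.int64(249), np.float64(0.554), np.float64(0.151), np.float64(0.066)), (np.int64(385), np.int64(250), np.float64(0.555), np.float64(0.157), np.float64(0.061))]
[0.54334151 0.15819152 0.07435982] [0.54301054 0.15207826 0.07439695]
```

Run:
```python
from h import *
W=np.load("pics/w1.npz")["W"]
for r in (270,285,300,315,350,380):
    print(r,[np.round(W[r,c],3).tolist() for c in (200,288,305,322,338,345)])
h=W[...,2];m=(h>.06)&(h<.08)&(W[...,0]>.5);print(m.sum(),np.nanmean(W[m],0))
```

```text
270 [[0.54, 0.154, 0.044], [0.497, 0.163, 0.022], [0.488, 0.163, 0.023], [0.479, 0.164, 0.022], [0.47, 0.158, 0.043], [0.467, 0.158, 0.043]]
285 [[0.502, 0.119, 0.166], [0.498, 0.172, 0.022], [0.489, 0.173, 0.022], [0.479, 0.173, 0.022], [0.471, 0.166, 0.043], [0.467, 0.166, 0.043]]
300 [[0.5, 0.119, 0.174], [0.491, 0.147, 0.106], [0.485, 0.152, 0.095], [0.48, 0.19, 0.002], [0.473, 0.149, 0.103], [0.47, 0.149, 0.105]]
315 [[0.499, 0.12, 0.178], [0.49, 0.147, 0.119], [0.485, 0.157, 0.097], [0.48, 0.201, -0.001], [0.473, 0.149, 0.116], [0.471, 0.153, 0.108]]
350 [[0.5, 0.128, 0.177], [0.485, 0.132, 0.171], [0.482, 0.132, 0.171], [0.478, 0.132, 0.171], [0.475, 0.132, 0.172], [0.474, 0.132, 0.171]]
380 [[0.501, 0.134, 0.177], [0.489, 0.16, 0.137], [0.494, 0.247, 0.0], [0.482, 0.226, 0.034], [0.475, 0.163, 0.134], [0.473, 0.163, 0.133]]
3286 [0.61489711 0.19654285 0.06198638]
```

Run:
```python
from h import *
print(get_obs()["tool_pos"])
W=np.load("pics/s1.npz")["W"];p=np.load("pics/s1.npz")["p"]
for v in range(205,250,3): print(v,[(u,*np.round(W[v,u]*1000).astype(int).tolist(),p[v,u].tolist()) for u in (366,372,376,382)])
```

```text
[0.4819385  0.16043487 0.05532384]
205 [(366, 508, 123, 179, [23, 25, 22]), (372, 510, 139, 176, [41, 30, 19]), (376, 538, 133, 195, [24, 26, 28]), (382, -9223372036854775808, -9223372036854775808, -9223372036854775808, [45, 46, 39])]
208 [(366, 509, 122, 172, [22, 18, 20]), (372, 522, 132, 177, [81, 59, 35]), (376, 551, 125, 197, [36, 34, 31]), (382, 558, 138, 197, [45, 48, 46])]
211 [(366, 512, 121, 165, [24, 23, 18]), (372, 526, 130, 171, [60, 56, 51]), (376, 562, 119, 196, [48, 46, 45]), (382, 569, 131, 198, [51, 46, 47])]
214 [(366, 460, 152, 114, [77, 79, 72]), (372, 532, 127, 167, [77, 72, 60]), (376, 564, 118, 190, [43, 42, 36]), (382, 575, 128, 194, [32, 32, 32])]
217 [(366, 463, 151, 106, [120, 114, 95]), (372, 495, 150, 127, [118, 106, 84]), (376, 566, 118, 182, [117, 105, 84]), (382, 577, 127, 187, [126, 112, 90])]
220 [(366, 464, 151, 97, [109, 105, 86]), (372, 500, 147, 122, [115, 105, 85]), (376, 572, 115, 178, [142, 130, 103]), (382, 568, 133, 170, [139, 127, 103])]
223 [(366, 383, 199, 19, [68, 82, 88]), (372, 498, 149, 111, [126, 114, 91]), (376, 569, 117, 167, [146
[... 573 characters left out ...]
5, 208, 2, [46, 25, 17]), (382, 435, 222, 4, [56, 28, 16])]
238 [(366, 469, 150, 42, [40, 37, 34]), (372, 477, 164, 42, [52, 48, 48]), (376, 473, 179, 35, [52, 36, 30]), (382, 441, 219, -1, [61, 30, 17])]
241 [(366, 467, 152, 29, [41, 40, 34]), (372, 473, 167, 29, [46, 45, 38]), (376, 450, 194, 4, [68, 41, 30]), (382, 454, 211, 0, [66, 52, 43])]
244 [(366, 471, 150, 23, [65, 47, 27]), (372, 478, 165, 23, [84, 51, 34]), (376, 485, 173, 25, [92, 56, 32]), (382, 545, 153, 75, [105, 101, 89])]
247 [(366, 475, 148, 17, [73, 45, 20]), (372, 490, 158, 23, [93, 54, 32]), (376, 494, 168, 23, [84, 50, 27]), (382, 545, 154, 64, [100, 99, 88])]<stdin>:4: RuntimeWarning: invalid value encountered in cast
```

Run:
```python
from h import *
W=np.load("pics/scene0.npz")["W"]
m=(abs(W[...,0]-.6745)<.08)&(abs(W[...,1])<.03)&(W[...,2]>.1)
v,u=np.where(m)
for vv in range(225,275,3):
    us=u[v==vv]
    if len(us): print(vv,[(a,*np.round(W[vv,a]*1000).astype(int)) for a in us[::6]])
o=get_obs();i=camera_info("wrist");R=np.array(i["R"]);print("cam in tool",Ro.from_quat(o["tcp_rot"]).inv().apply(-R.T@i["t"]-o["tool_pos"]), "camZ in tool",Ro.from_quat(o["tcp_rot"]).inv().apply(R[2]))
print(o["qpos"])
```

```text
225 [(np.int64(337), np.int64(619), np.int64(-11), np.int64(235)), (np.int64(343), np.int64(632), np.int64(-4), np.int64(242))]
228 [(np.int64(338), np.int64(623), np.int64(-11), np.int64(230)), (np.int64(344), np.int64(631), np.int64(-1), np.int64(232))]
231 [(np.int64(340), np.int64(630), np.int64(-10), np.int64(226))]
243 [(np.int64(366), np.int64(737), np.int64(-7), np.int64(268)), (np.int64(372), np.int64(737), np.int64(7), np.int64(263))]
246 [(np.int64(360), np.int64(721), np.int64(-11), np.int64(251)), (np.int64(366), np.int64(735), np.int64(-5), np.int64(259)), (np.int64(372), np.int64(739), np.int64(6), np.int64(257))]
249 [(np.int64(360), np.int64(720), np.int64(-10), np.int64(242)), (np.int64(366), np.int64(737), np.int64(-6), np.int64(253)), (np.int64(372), np.int64(734), np.int64(9), np.int64(246))]
252 [(np.int64(360), np.int64(723), np.int64(-12), np.int64(237)), (np.int64(366), np.int64(733), np.int64(-4), np.int64(242)), (np.int64(372), np.int64(735), np.int64(9), np.int64(238))]
255 [(np.int64(360), np.int64(720), np.int64(-10), np.int64(226)), (np.int64(366), np.int64(734), np.int64(-4), np.int64(235)), (np.int64(372), np.int64(733), np.int64(11), np.int64(229))]
258 [(np.int64(363), np.int64(732), np.int64(-9), np.int64(227))]
cam in tool [ 0.06944463  0.00108596 -0.19041096] camZ in tool [-2.53481137e-01  1.22241148e-04  9.67340322e-01]
[ 7.08474875e-01  2.25391269e-01 -5.34952748e-01 -1.37972704e-04
 -8.10458210e-01 -7.61428322e-01]
```

Both depth cameras put the real fingertips about 33 mm above the reported TCP, so the fingers passed over the knob. From here I treat the tip as reported z plus 33 mm, and check it by contact.

Call:
send_rows --steps '[{"delta_pos":[2,-31,0],"rotation":[0,0,0]},{"delta_pos":[1,-32,0],"rotation":[0,0,0]},{"delta_pos":[0,0,10],"rotation":[0,0,0]},{"delta_pos":[0,0,12],"rotation":[0,0,0]},{"delta_pos":[0,0,10],"rotation":[0,0,0]}]' --claw 60

```text
clock: 3.0
tool_pos: [0.5439, 0.1538, 0.0221]
tcp_rot: [-0.688, 0.726, 0.0, -0.001]
contact_force: [-1.0, 0.4, 0.8]
width: 0.0544
```

Call:
send_rows --steps '[{"delta_pos":[0,0,0],"rotation":[0,0,0]},{"delta_pos":[0,0,0],"rotation":[0,0,0]},{"delta_pos":[0,0,0],"rotation":[0,0,0]},{"delta_pos":[0,0,0],"rotation":[0,0,0]},{"delta_pos":[0,0,0],"rotation":[0,0,0]}]' --claw 8

```text
clock: 3.62
tool_pos: [0.545, 0.1542, 0.0235]
tcp_rot: [-0.688, 0.726, -0.0, 0.0]
contact_force: [-0.9, 0.8, 2.0]
width: 0.0171
```

Call:
send_rows --steps '[{"delta_pos":[0,15,0],"rotation":[0,0,0]},{"delta_pos":[0,16,0],"rotation":[0,0,0]},{"delta_pos":[0,16,0],"rotation":[0,0,0]},{"delta_pos":[0,14,0],"rotation":[0,0,0]},{"delta_pos":[0,0,0],"rotation":[0,0,0]}]'

```text
clock: 4.25
tool_pos: [0.4826, 0.1574, 0.0235]
tcp_rot: [-0.688, 0.725, 0.0, -0.0]
contact_force: [-2.0, 0.8, 3.1]
width: 0.0173
```

Call:
send_rows --steps '[{"delta_pos":[0,3,0],"rotation":[0,0,0]},{"delta_pos":[0,3,0],"rotation":[0,0,0]},{"delta_pos":[0,0,0],"rotation":[0,0,0]}]'

```text
clock: 4.62
tool_pos: [0.4823, 0.1578, 0.0236]
tcp_rot: [-0.689, 0.725, -0.002, 0.002]
contact_force: [23.9, -10.8, -14.2]
width: 0.0172
```

Call:
send_rows --steps '[{"delta_pos":[0,-4,0],"rotation":[0,0,0]},{"delta_pos":[0,0,0],"rotation":[0,0,0]},{"delta_pos":[0,0,0],"rotation":[0,0,0]},{"delta_pos":[0,0,-55],"rotation":[0,0,0]},{"delta_pos":[0,0,-55],"rotation":[0,0,0]}]' --claw 80

```text
clock: 5.25
tool_pos: [0.4811, 0.1571, 0.1341]
tcp_rot: [-0.688, 0.725, 0.0, -0.001]
contact_force: [1.2, 1.8, 0.5]
width: 0.0615
```

Call:
send_rows --steps '[{"delta_pos":[37,3,-20],"rotation":[0,0,0.095]},{"delta_pos":[38,1,-20],"rotation":[0,0,0]},{"delta_pos":[38,1,0],"rotation":[0,0,0]},{"delta_pos":[38,1,0],"rotation":[0,0,0]},{"delta_pos":[0,0,0],"rotation":[0,0,0]}]'

```text
clock: 5.88
tool_pos: [0.4562, 0.0067, 0.1734]
tcp_rot: [-0.652, 0.758, 0.0, 0.0]
contact_force: [0.1, 0.1, -0.1]
width: 0.08
```

```bash
cat >> h.py <<'E'
def blocks(f,rows=275):
    z=np.load(f"pics/{f}.npz");W=z["W"];p=z["p"]
    hsv=cv2.cvtColor(p,cv2.COLOR_RGB2HSV).astype(int);h=W[...,2]
    m=((abs(h-.044)<.004)|(abs(h-.052)<.004))&(hsv[...,0]<28); m[rows:]=0
    m=cv2.morphologyEx(m.astype(np.uint8),cv2.MORPH_OPEN,np.ones((3,3)))
    n,l,st,c=cv2.connectedComponentsWithStats(m)
    for k in range(1,n):
        if st[k,4]>300:
            q=W[l==k]; r=cv2.minAreaRect((q[:,:2]*1000).astype(np.float32)); a=r[2]+(0 if r[1][0]>r[1][1] else 90)
            print(f,st[k,4],c[k].round(),"ctr",np.round(r[0],1),"store",np.round(tost(np.array(r[0])/1000)*1000,1),"z",round(np.median(q[:,2]),4),"size",np.round(r[1],1),"long axis rel store y rad",round(np.radians(a-90)-A,3))
E
python3 - <<'E'
from h import *
o=get_obs();print(o["tool_pos"],o["width"])
shot("wrist","w2");blocks("w2")
shot("scene","s2")
W=np.load("pics/s2.npz")["W"];m=(W[...,2]>.066)&(W[...,2]<.08)&(abs(W[...,1]-.157)<.02)&(W[...,0]<.58);print("knob",W[m].mean(0))
E
```

```text
[0.45618728 0.00674285 0.17337189] 0.08001540103941018
w2 4840 [312. 228.] ctr [460.    8.5] store [-150.9 -156.7] z 0.0438 size [66.2 45.3] long axis rel store y rad -0.094
knob [0.4851865  0.16118869 0.0727717 ]
```

Call:
send_rows --steps '[{"delta_pos":[-1,-4,50],"rotation":[0,0,0]},{"delta_pos":[0,0,50],"rotation":[0,0,0]},{"delta_pos":[0,0,50],"rotation":[0,0,0]},{"delta_pos":[0,0,30],"rotation":[0,0,0]},{"delta_pos":[0,0,11],"rotation":[0,0,0]}]'

```text
clock: 6.6
tool_pos: [0.4604, 0.0091, -0.0195]
tcp_rot: [-0.653, 0.757, 0.0, -0.002]
contact_force: [-0.3, 0.3, 0.6]
width: 0.0797
```

Call:
send_rows --steps '[{"delta_pos":[0,0,0],"rotation":[0,0,0]},{"delta_pos":[0,0,0],"rotation":[0,0,0]},{"delta_pos":[0,0,0],"rotation":[0,0,0]},{"delta_pos":[0,0,0],"rotation":[0,0,0]},{"delta_pos":[0,0,0],"rotation":[0,0,0]}]' --claw 30

```text
clock: 7.22
tool_pos: [0.4619, 0.0089, -0.017]
tcp_rot: [-0.653, 0.757, -0.0, 0.001]
contact_force: [-2.5, 1.6, 5.9]
width: 0.0457
```

Call:
send_rows --steps '[{"delta_pos":[0,0,-30],"rotation":[0,0,0]},{"delta_pos":[0,0,-50],"rotation":[0,0,-0.094]}]'

```text
clock: 7.48
tool_pos: [0.46, 0.0081, 0.0621]
tcp_rot: [-0.688, 0.725, 0.001, -0.002]
contact_force: [1.2, 0.7, -0.7]
width: 0.0458
```

Run:
```python
from h import *
o=get_obs();print(o["tool_pos"],o["width"]);go(fromst(-.002,-.077,.065))
shot("wrist","w3");
z=np.load("pics/w3.npz");W=z["W"];print(W[225:300:10,320])
```

```text
[0.45995648 0.00811139 0.0620571 ] 0.04581859583777477
delta mm [ -80.  -149.    -3.6]
[[ 0.45631334 -0.0260667   0.08713435]
 [ 0.4564613  -0.0259567   0.10404432]
 [ 0.45657552 -0.02625632  0.11946771]
 [ 0.45672534 -0.02398639  0.12332568]
 [ 0.4569034  -0.020403    0.12246697]
 [ 0.45706948 -0.0173464   0.1234279 ]
 [ 0.45724456 -0.01396864  0.12348831]
 [ 0.45742958 -0.01029051  0.12288711]]
```

Call:
send_rows --steps '[{"delta_pos":[-26,-49,0],"rotation":[0,0,0]},{"delta_pos":[-27,-49,0],"rotation":[0,0,0]},{"delta_pos":[-27,-49,0],"rotation":[0,0,0]},{"delta_pos":[0,0,30],"rotation":[0,0,0]},{"delta_pos":[0,0,25],"rotation":[0,0,0]}]'

```text
clock: 8.15
tool_pos: [0.6131, 0.0804, 0.0064]
tcp_rot: [-0.688, 0.726, -0.0, -0.0]
contact_force: [0.8, -11.4, 17.0]
width: 0.0457
```

Run:
```python
from h import *
o=get_obs();print(o["tool_pos"],o["width"],tost(o["tool_pos"]));go(fromst(-.000,-.077,-.008))
```

```text
[0.61313449 0.08044161 0.00637989] 0.04570712245183745 [-0.00180158 -0.07676162]
delta mm [ 0.2 -1.8 14.4]
```

Call:
send_rows --steps '[{"delta_pos":[0,0,0],"rotation":[0,0,0]}]'

```text
clock: 8.28
tool_pos: [0.6119, 0.08, 0.0056]
tcp_rot: [-0.688, 0.726, 0.0, -0.001]
contact_force: [-0.4, 0.7, -1.1]
width: 0.0456
```

Run:
```python
from h import *
o=get_obs();print(o["tool_pos"],o["contact_force"])
p,W=shot("scene","s3");q,_=shot("wrist","w4")
save("c3",np.hstack([cv2.resize(p[160:320,280:440],(480,480)),cv2.resize(q,(320,480))]))
```

```text
[0.61185452 0.07999159 0.00555972] [-0.38589499  0.7405859  -1.13822746]
```

View pics/c3.png

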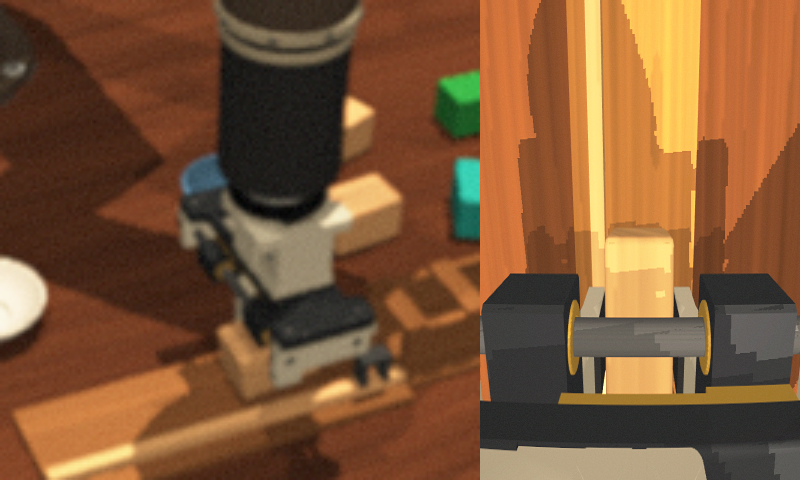

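Block 1 hangs square over the deck beside the fence (wrist part, block at (640,310) and fence at column 592). The force was only a transient.

Call:
send_rows --steps '[{"delta_pos":[0,0,7],"rotation":[0,0,0]},{"delta_pos":[0,0,6],"rotation":[0,0,0]},{"delta_pos":[0,-2,0],"rotation":[0,0,0]},{"delta_pos":[0,-1,0],"rotation":[0,0,0]},{"delta_pos":[0,0,0],"rotation":[0,0,0]}]'

```text
clock: 9.0
tool_pos: [0.615, 0.0805, -0.0059]
tcp_rot: [-0.688, 0.726, 0.0, -0.0]
contact_force: [-1.6, 1.2, 0.4]
width: 0.0454
```

Call:
send_rows --steps '[{"delta_pos":[0,-1,0],"rotation":[0,0,0]},{"delta_pos":[0,-1,0],"rotation":[0,0,0]},{"delta_pos":[0,-1,0],"rotation":[0,0,0]}]'

```text
clock: 9.38
tool_pos: [0.6184, 0.0802, -0.0058]
tcp_rot: [-0.688, 0.726, 0.0, -0.0]
contact_force: [-0.7, 0.1, 0.8]
width: 0.0456
```

Call:
send_rows --steps '[{"delta_pos":[0,0,2],"rotation":[0,0,0]},{"delta_pos":[0,-1,0],"rotation":[0,0,0]},{"delta_pos":[0,-1,0],"rotation":[0,0,0]}]'

```text
clock: 9.75
tool_pos: [0.6192, 0.0805, -0.0066]
tcp_rot: [-0.688, 0.726, 0.001, -0.001]
contact_force: [-12.0, 4.5, 17.6]
width: 0.0458
```

Call:
send_rows --steps '[{"delta_pos":[0,-1,0],"rotation":[0,0,0]},{"delta_pos":[0,-1,0],"rotation":[0,0,0]}]'

```text
clock: 10.0
tool_pos: [0.6192, 0.0804, -0.0067]
tcp_rot: [-0.688, 0.726, 0.002, -0.002]
contact_force: [-20.0, 8.0, 23.5]
width: 0.0458
```

Call:
send_rows --steps '[{"delta_pos":[0,2,-2],"rotation":[0,0,0]},{"delta_pos":[0,0,0],"rotation":[0,0,0]},{"delta_pos":[0,0,0],"rotation":[0,0,0]},{"delta_pos":[0,0,0],"rotation":[0,0,0]},{"delta_pos":[0,0,-50],"rotation":[0,0,0]}]' --claw 75

```text
clock: 10.62
tool_pos: [0.6176, 0.0791, 0.0407]
tcp_rot: [-0.687, 0.726, 0.002, -0.004]
contact_force: [0.7, 0.6, 1.2]
width: 0.0747
```

Call:
send_rows --steps '[{"delta_pos":[0,0,-50],"rotation":[0,0,0]},{"delta_pos":[0,0,-50],"rotation":[0,0,0]},{"delta_pos":[-42,42,-30],"rotation":[0,0,0]},{"delta_pos":[-42,42,0],"rotation":[0,0,-0.1]},{"delta_pos":[-42,42,0],"rotation":[0,0,0]}]'

```text
clock: 11.25
tool_pos: [0.4989, 0.2071, 0.1728]
tcp_rot: [0.723, -0.69, 0.0, -0.001]
contact_force: [-0.6, 1.8, -0.3]
width: 0.0748
```

```bash
sed -i 's/\[.619,.157\]/[.6205,.157]/' h.py
python3 - <<'E'
from h import *
o=get_obs();print(o["tool_pos"],o["width"]);go([.460,.256,o["tool_pos"][2]])
p,W=shot("wrist","w5");blocks("w5",480)
p,W=shot("scene","s5");blocks("s5",480)
E
```

```text
[0.49885682 0.20712536 0.17275891] 0.07483633097195486
delta mm [-50.6  36.5   0. ]
w5 937 [184.  52.] ctr [598.   84.6] store [-18.6 -73.5] z 0.0498 size [67.   7.7] long axis rel store y rad -0.007
w5 803 [112. 146.] ctr [652.6 153.1] store [32.2 -2.2] z 0.0469 size [26.4 17.1] long axis rel store y rad 0.008
w5 1464 [211. 156.] ctr [579.9 157. ] store [-40.6  -2.2] z 0.0433 size [30.4 28.7] long axis rel store y rad 0.009
w5 523 [361. 170.] ctr [467.8 163.2] store [-152.8   -1.9] z 0.0431 size [28.  12.1] long axis rel store y rad 0.002
w5 501 [198. 238.] ctr [589.3 222.7] store [-34.6  64. ] z 0.0481 size [ 8.3 73.1] long axis rel store y rad 0.112
w5 375 [123. 242.] ctr [648.7 225.8] store [24.5 70.2] z 0.0476 size [39.5  2.5] long axis rel store y rad -0.01
w5 2778 [368. 276.] ctr [459.3 252. ] store [-166.    86.4] z 0.0438 size [45.8 56.6] long axis rel store y rad 0.101
s5 361 [456. 262.] ctr [661.6 309.3] store [ 33.  154.3] z 0.048 size [247.8   8.9] long axis rel store y rad 0.009
s5 435 [372. 278.] ctr [620.3  82.9] store [  3.8 -74. ] z 0.0514 size [68.9 50.4] long axis rel store y rad 0.013
```

Call:
send_rows --steps '[{"delta_pos":[-26,19,0],"rotation":[0,0,0]},{"delta_pos":[-26,19,40],"rotation":[0,0,0]},{"delta_pos":[0,0,50],"rotation":[0,0,0]},{"delta_pos":[0,0,50],"rotation":[0,0,0]},{"delta_pos":[0,0,30],"rotation":[0,0,0]}]'

```text
clock: 11.98
tool_pos: [0.4587, 0.2551, 0.0001]
tcp_rot: [0.723, -0.691, 0.0, 0.001]
contact_force: [-0.2, -0.2, 1.3]
width: 0.0753
```

Call:
send_rows --steps '[{"delta_pos":[0,0,18],"rotation":[0,0,0]},{"delta_pos":[0,0,0],"rotation":[0,0,0]}]'

```text
clock: 12.22
tool_pos: [0.4588, 0.255, -0.017]
tcp_rot: [0.723, -0.691, 0.0, 0.002]
contact_force: [-0.4, 0.2, 0.4]
width: 0.0751
```

Call:
send_rows --steps '[{"delta_pos":[0,0,0],"rotation":[0,0,0]},{"delta_pos":[0,0,0],"rotation":[0,0,0]},{"delta_pos":[0,0,0],"rotation":[0,0,0]},{"delta_pos":[0,0,0],"rotation":[0,0,0]},{"delta_pos":[0,0,0],"rotation":[0,0,0]}]' --claw 30

```text
clock: 12.85
tool_pos: [0.4597, 0.2565, -0.0149]
tcp_rot: [0.723, -0.691, 0.0, -0.001]
contact_force: [-2.2, -0.5, 6.6]
width: 0.0458
```

Call:
send_rows --steps '[{"delta_pos":[0,0,-30],"rotation":[0,0,0]},{"delta_pos":[0,0,-50],"rotation":[0,0,0.1]},{"delta_pos":[0,0,-50],"rotation":[0,0,0]}]'

```text
clock: 13.22
tool_pos: [0.4589, 0.2558, 0.1155]
tcp_rot: [-0.687, 0.726, -0.0, -0.001]
contact_force: [0.8, 1.0, -1.1]
width: 0.0461
```

```bash
sed -i 's/\[.6205,.157\]/[.6205,.155]/' h.py
python3 - <<'E'
from h import *
o=get_obs();print(o["tool_pos"],o["width"]);
p,W=shot("wrist","w6");print(W[225:300:15,320])
go(fromst(0,-.147,o["tool_pos"][2]))
E
```

```text
[0.45886786 0.25579081 0.11554055] 0.0461048443166677
[[4.55916727e-01 2.51244976e-01 3.64120893e-04]
 [4.55293855e-01 2.23816845e-01 1.56460859e-01]
 [4.55429291e-01 2.24529156e-01 1.73760542e-01]
 [4.55699583e-01 2.29422357e-01 1.74421224e-01]
 [4.55978943e-01 2.34530268e-01 1.74624172e-01]]
delta mm [ 241.7 -163.5    6.9]
```

Call:
send_rows --steps '[{"delta_pos":[48,-32,0],"rotation":[0,0,0]},{"delta_pos":[48,-33,0],"rotation":[0,0,0]},{"delta_pos":[49,-33,0],"rotation":[0,0,0]},{"delta_pos":[49,-33,0],"rotation":[0,0,0]},{"delta_pos":[49,-32,0],"rotation":[0,0,0]}]'

```text
clock: 13.9
tool_pos: [0.6096, 0.003, 0.1141]
tcp_rot: [-0.688, 0.726, 0.0, -0.0]
contact_force: [1.1, 1.2, -0.8]
width: 0.0456
```

Call:
send_rows --steps '[{"delta_pos":[0,0,40],"rotation":[0,0,0]},{"delta_pos":[0,0,40],"rotation":[0,0,0]},{"delta_pos":[0,0,20],"rotation":[0,0,0]},{"delta_pos":[0,0,0],"rotation":[0,0,0]}]'

```text
clock: 14.4
tool_pos: [0.6073, 0.0042, 0.0123]
tcp_rot: [-0.688, 0.726, 0.001, -0.002]
contact_force: [0.2, 0.7, -0.5]
width: 0.046
```

Run:
```python
from h import *
o=get_obs();print(o["tool_pos"],o["width"],Ro.from_quat(o["tcp_rot"]).as_matrix()[:,2]);
go(fromst(0,-.148,-.007))
```

```text
[0.60730041 0.00420952 0.01234768] 0.046037999805205454 [-0.00410618 -0.00107675 -0.99999099]
delta mm [-3.3 -5.3 19.3]
```

Call:
send_rows --steps '[{"delta_pos":[-2,-3,10],"rotation":[0,0,0]},{"delta_pos":[0,0,7],"rotation":[0,0,0]},{"delta_pos":[0,-2,1],"rotation":[0,0,0]},{"delta_pos":[0,-1,0],"rotation":[0,0,0]},{"delta_pos":[0,-1,0],"rotation":[0,0,0]}]'

```text
clock: 15.02
tool_pos: [0.6152, 0.0063, -0.0035]
tcp_rot: [-0.688, 0.726, 0.0, -0.001]
contact_force: [-4.7, 1.0, 0.4]
width: 0.0457
```

Call:
send_rows --steps '[{"delta_pos":[0,-1,0],"rotation":[0,0,0]},{"delta_pos":[0,-1,0],"rotation":[0,0,0]}]'

```text
clock: 15.28
tool_pos: [0.6151, 0.006, -0.004]
tcp_rot: [-0.688, 0.726, 0.001, -0.002]
contact_force: [-9.3, 2.1, 3.6]
width: 0.0461
```

Call:
send_rows --steps '[{"delta_pos":[0,1,2],"rotation":[0,0,0]},{"delta_pos":[0,0,2],"rotation":[0,0,0]},{"delta_pos":[0,0,0],"rotation":[0,0,0]}]'

```text
clock: 15.65
tool_pos: [0.6151, 0.0058, -0.0068]
tcp_rot: [-0.688, 0.726, 0.001, -0.001]
contact_force: [-9.5, 1.1, 10.4]
width: 0.0459
```

Call:
send_rows --steps '[{"delta_pos":[0,1,0],"rotation":[0,0,0]},{"delta_pos":[0,0,0],"rotation":[0,0,0]},{"delta_pos":[0,0,0],"rotation":[0,0,0]},{"delta_pos":[0,0,0],"rotation":[0,0,0]},{"delta_pos":[0,0,-40],"rotation":[0,0,0]}]' --claw 75

```text
clock: 16.27
tool_pos: [0.6136, 0.0058, 0.0298]
tcp_rot: [-0.688, 0.726, 0.002, -0.003]
contact_force: [0.6, -0.1, -0.0]
width: 0.0747
```

Call:
send_rows --steps '[{"delta_pos":[0,0,-50],"rotation":[0,0,0]},{"delta_pos":[0,0,-60],"rotation":[0,0,0]},{"delta_pos":[-45,46,-20],"rotation":[0,0,0.08]},{"delta_pos":[-45,46,0],"rotation":[0,0,0.12]},{"delta_pos":[-45,46,0],"rotation":[0,0,0]}]'

```text
clock: 16.9
tool_pos: [0.5039, 0.1541, 0.1616]
tcp_rot: [-0.611, 0.792, 0.0, 0.001]
contact_force: [1.2, 0.9, 1.0]
width: 0.075
```

Run:
```python
from h import *
o=get_obs();print(o["tool_pos"],o["width"]);
for n,f in(("scene","s7"),("side","d7")): shot(n,f);blocks(f,480)
go([.36,.26,o["tool_pos"][2]])
```

```text
[0.50390207 0.15413752 0.1616002 ] 0.07502086862116739
s7 343 [453. 263.] ctr [661.3 302.3] store [ 32.9 149.3] z 0.0483 size [240.7  11.3] long axis rel store y rad -0.02
s7 904 [357. 283.] ctr [618.4  46. ] store [   3.7 -108.9] z 0.0516 size [144.8  50.4] long axis rel store y rad 0.021
d7 581 [364. 248.] ctr [616.4  43.1] store [   1.8 -111.9] z 0.0507 size [152.   47.4] long axis rel store y rad -0.002
d7 476 [241. 331.] ctr [ 278.5 -219.8] store [-321.6 -392.4] z 0.0448 size [46.7 73.4] long axis rel store y rad 0.496
delta mm [-6.450e+01  1.638e+02  1.000e-01]
```

Call:
send_rows --steps '[{"delta_pos":[0,0,0],"rotation":[0,0,-0.18]},{"delta_pos":[0,0,0],"rotation":[0,0,-0.18]},{"delta_pos":[0,0,0],"rotation":[0,0,-0.17]}]'

```text
clock: 17.38
tool_pos: [0.5052, 0.153, 0.161]
tcp_rot: [0.799, -0.601, 0.0, -0.0]
contact_force: [-0.1, -0.3, -0.0]
width: 0.0751
```

Run:
```python
from h import *
o=get_obs();go([.345,.285,o["tool_pos"][2]])
```

```text
delta mm [-171.3  117.2   -0. ]
```

Call:
send_rows --steps '[{"delta_pos":[-43,29,-10],"rotation":[0,0,0]},{"delta_pos":[-43,29,0],"rotation":[0,0,0]},{"delta_pos":[-43,30,0],"rotation":[0,0,0]},{"delta_pos":[-43,30,0],"rotation":[0,0,0]},{"delta_pos":[0,0,0],"rotation":[0,0,0]}]'

```text
clock: 18.0
tool_pos: [0.3429, 0.2883, 0.1714]
tcp_rot: [0.799, -0.601, -0.0, -0.001]
contact_force: [-0.1, -0.6, 0.1]
width: 0.0748
```

Run:
```python
from h import *
o=get_obs();print(o["tool_pos"],o["qpos"])
p,W=shot("wrist","w8");blocks("w8",480)
go([.336,.307,-.017])
```

```text
[0.34290547 0.28829991 0.17137006] [ 1.14137800e+00 -7.28552783e-03 -4.98419089e-01 -1.62992933e-04
 -1.07847762e+00 -8.60723315e-01]
w8 1357 [ 8. 47.] ctr [590.1 233.3] store [-34.5  76.6] z 0.0461 size [88.6  3.8] long axis rel store y rad -0.005
w8 542 [192.  14.] ctr [467.4 166.6] store [-153.5    3.5] z 0.0429 size [20.6 13.2] long axis rel store y rad 0.011
delta mm [-20.9   2.3 188.3]
```

View pics/w8.png

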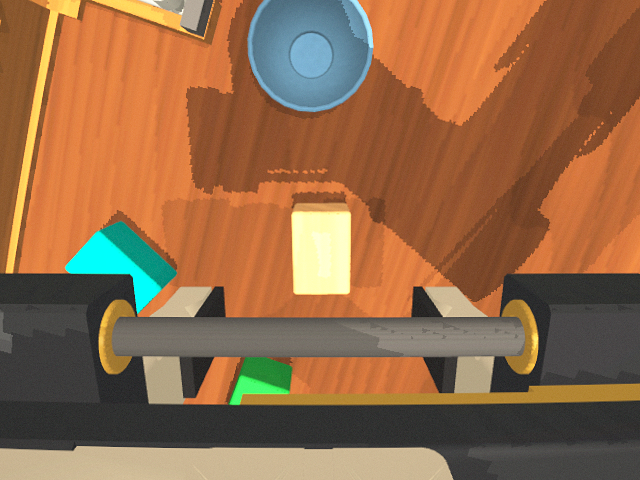

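Run:
```python
from h import *
z=np.load("pics/w8.npz");W=z["W"];print(W[200:300:12,320].round(3),z["p"][200:300:12,320])
```

```text
[[ 0.344  0.274  0.   ]
 [ 0.343  0.276  0.046]
 [ 0.341  0.285  0.044]
 [ 0.338  0.294  0.045]
 [ 0.335  0.304  0.043]
 [ 0.333  0.314  0.042]
 [ 0.33   0.323  0.044]
 [ 0.327  0.332  0.044]
 [ 0.319  0.359 -0.   ]] [[149  81  46]
 [255 235 136]
 [255 254 183]
 [255 255 209]
 [255 255 211]
 [255 255 215]
 [255 255 211]
 [255 254 187]
 [201 114  60]]
```

The wrist view shows block 3 centred at (321,252), lined up with the tool. The turquoise and green look-alikes at (120,255) and (262,382) are clear of the fingers.

Call:
send_rows --steps '[{"delta_pos":[-20,2,20],"rotation":[0,0,0]},{"delta_pos":[0,0,50],"rotation":[0,0,0]},{"delta_pos":[0,0,50],"rotation":[0,0,0]},{"delta_pos":[0,0,50],"rotation":[0,0,0]},{"delta_pos":[0,0,17],"rotation":[0,0,0]}]'

```text
clock: 18.68
tool_pos: [0.3374, 0.3023, -0.0189]
tcp_rot: [0.797, -0.604, 0.001, 0.002]
contact_force: [-0.8, -0.7, 0.7]
width: 0.0749
```

Call:
send_rows --steps '[{"delta_pos":[0,0,0],"rotation":[0,0,0]},{"delta_pos":[0,0,0],"rotation":[0,0,0]},{"delta_pos":[0,0,0],"rotation":[0,0,0]},{"delta_pos":[0,0,0],"rotation":[0,0,0]},{"delta_pos":[0,0,0],"rotation":[0,0,0]}]' --claw 30

```text
clock: 19.3
tool_pos: [0.3377, 0.3058, -0.015]
tcp_rot: [0.798, -0.603, -0.0, -0.001]
contact_force: [0.6, -2.3, 7.5]
width: 0.0458
```

Call:
send_rows --steps '[{"delta_pos":[0,0,-40],"rotation":[0,0,0]},{"delta_pos":[0,0,-50],"rotation":[0,0,0]},{"delta_pos":[0,0,-40],"rotation":[0,0,0.165]},{"delta_pos":[0,0,0],"rotation":[0,0,0.165]}]'

```text
clock: 19.8
tool_pos: [0.3383, 0.3074, 0.1177]
tcp_rot: [-0.686, 0.728, 0.001, 0.004]
contact_force: [-0.7, 0.9, -2.5]
width: 0.0457
```

Run:
```python
from h import *
o=get_obs();print(o["tool_pos"],o["width"],Ro.from_quat(o["tcp_rot"]).as_matrix()[:,0]);
p,W=shot("wrist","w9");print(W[210:290:10,320].round(4))
go(fromst(0,-.222,o["tool_pos"][2]))
```

```text
[0.33829985 0.30736883 0.11771747] 0.04567539916928391 [-0.05859134 -0.99825842 -0.00686899]
[[ 3.352e-01  2.930e-01 -1.000e-04]
 [ 3.356e-01  3.004e-01  4.000e-04]
 [ 3.345e-01  2.760e-01  1.382e-01]
 [ 3.345e-01  2.764e-01  1.532e-01]
 [ 3.345e-01  2.758e-01  1.695e-01]
 [ 3.346e-01  2.772e-01  1.764e-01]
 [ 3.348e-01  2.805e-01  1.768e-01]
 [ 3.350e-01  2.840e-01  1.765e-01]]
delta mm [ 353.9 -295.6   -2.8]
```

Call:
send_rows --steps '[{"delta_pos":[35,-29,0],"rotation":[0,0,0]},{"delta_pos":[36,-30,0],"rotation":[0,0,0]},{"delta_pos":[35,-29,0],"rotation":[0,0,0]},{"delta_pos":[36,-30,0],"rotation":[0,0,0]},{"delta_pos":[35,-29,0],"rotation":[0,0,0]}]'

```text
clock: 20.48
tool_pos: [0.4749, 0.1191, 0.1138]
tcp_rot: [-0.689, 0.725, 0.0, -0.0]
contact_force: [0.3, 1.2, -0.4]
width: 0.0459
```

Call:
send_rows --steps '[{"delta_pos":[35,-29,0],"rotation":[0,0,0]},{"delta_pos":[36,-30,0],"rotation":[0,0,0]},{"delta_pos":[35,-29,0],"rotation":[0,0,0]},{"delta_pos":[36,-29,0],"rotation":[0,0,0]},{"delta_pos":[35,-29,0],"rotation":[0,0,0]}]'

```text
clock: 21.1
tool_pos: [0.6111, -0.0654, 0.1135]
tcp_rot: [-0.689, 0.725, 0.0, -0.0]
contact_force: [-0.9, 0.0, -0.8]
width: 0.0458
```

Call:
send_rows --steps '[{"delta_pos":[0,0,40],"rotation":[0,0,0]},{"delta_pos":[0,0,40],"rotation":[0,0,0]},{"delta_pos":[0,0,20],"rotation":[0,0,0]},{"delta_pos":[0,0,0],"rotation":[0,0,0]}]'

```text
clock: 21.6
tool_pos: [0.6089, -0.0644, 0.0119]
tcp_rot: [-0.688, 0.725, 0.001, -0.002]
contact_force: [-0.2, -0.6, -0.2]
width: 0.0459
```

Run:
```python
from h import *
o=get_obs();print(o["tool_pos"],o["width"]);
go(fromst(0,-.223,-.007))
shot("side","d9");blocks("d9",480);shot("scene","s9");blocks("s9",480)
```

```text
[ 0.6088636  -0.06436228  0.01185846] 0.045907411201677954
delta mm [ 3.3 -0.1 18.9]
d9 476 [241. 331.] ctr [ 278.5 -220.5] store [-321.6 -393.1] z 0.0447 size [46.7 71.1] long axis rel store y rad 0.508
s9 371 [455. 262.] ctr [661.7 307.9] store [ 33.  154.9] z 0.0485 size [254.2  11.7] long axis rel store y rad -0.012
s9 626 [366. 280.] ctr [620.2  61. ] store [  4.6 -93.9] z 0.0514 size [114.5  51.4] long axis rel store y rad 0.001
```

Call:
send_rows --steps '[{"delta_pos":[4,0,0],"rotation":[0,0,0]},{"delta_pos":[0,0,10],"rotation":[0,0,0]},{"delta_pos":[0,0,9],"rotation":[0,0,0]},{"delta_pos":[0,-2,0],"rotation":[0,0,0]},{"delta_pos":[0,-1,0],"rotation":[0,0,0]}]'

```text
clock: 22.32
tool_pos: [0.6112, -0.0684, -0.0062]
tcp_rot: [-0.687, 0.726, 0.002, -0.002]
contact_force: [-7.0, 2.4, -0.1]
width: 0.0463
```

Call:
send_rows --steps '[{"delta_pos":[0,-1,0],"rotation":[0,0,0]},{"delta_pos":[0,-1,0],"rotation":[0,0,0]}]'

```text
clock: 22.58
tool_pos: [0.6112, -0.0684, -0.0061]
tcp_rot: [-0.687, 0.726, 0.003, -0.003]
contact_force: [-12.9, 4.4, 5.3]
width: 0.0457
```

Call:
send_rows --steps '[{"delta_pos":[0,1,2],"rotation":[0,0,0]},{"delta_pos":[0,1,0],"rotation":[0,0,0]}]'

```text
clock: 22.82
tool_pos: [0.6112, -0.0684, -0.0069]
tcp_rot: [-0.688, 0.726, 0.001, -0.001]
contact_force: [-5.8, 1.1, 2.8]
width: 0.0459
```

Call:
send_rows --steps '[{"delta_pos":[0,0,0],"rotation":[0,0,0]},{"delta_pos":[0,0,0],"rotation":[0,0,0]},{"delta_pos":[0,0,0],"rotation":[0,0,0]},{"delta_pos":[0,0,-40],"rotation":[0,0,0]},{"delta_pos":[0,0,-60],"rotation":[0,0,0]}]' --claw 75

```text
clock: 23.45
tool_pos: [0.6123, -0.0685, 0.0923]
tcp_rot: [-0.688, 0.726, 0.001, -0.002]
contact_force: [1.4, 0.5, -0.3]
width: 0.0747
```

Call:
send_rows --steps '[{"delta_pos":[42,27,-40],"rotation":[0,0,0]},{"delta_pos":[42,27,0],"rotation":[0,0,0]},{"delta_pos":[42,27,0],"rotation":[0,0,0]},{"delta_pos":[42,27,0],"rotation":[0,0,0]},{"delta_pos":[42,27,0],"rotation":[0,0,0]}]' --claw 45

```text
clock: 24.08
tool_pos: [0.4674, -0.271, 0.1325]
tcp_rot: [-0.688, 0.726, -0.001, 0.0]
contact_force: [-0.3, -0.6, 0.2]
width: 0.0452
```

Call:
send_rows --steps '[{"delta_pos":[42,28,0],"rotation":[0,0,0]},{"delta_pos":[42,28,0],"rotation":[0,0,0.16]},{"delta_pos":[0,0,0],"rotation":[0,0,0]}]'

```text
clock: 24.45
tool_pos: [0.4058, -0.3527, 0.1322]
tcp_rot: [-0.625, 0.78, -0.0, -0.0]
contact_force: [1.2, -0.2, 0.4]
width: 0.0448
```

```bash
cat > horn.py <<'E'
from h import *
import sys
def horn(f,rows=480):
    z=np.load(f"pics/{f}.npz");W=z["W"];p=z["p"]
    hsv=cv2.cvtColor(p,cv2.COLOR_RGB2HSV).astype(int)
    g=(W[...,2]>.009)&(W[...,2]<.035)&(hsv[...,1]<75)&(W[...,0]>.32)&(W[...,0]<.5)&(W[...,1]>-.48)&(W[...,1]<-.17);g[rows:]=0
    q=W[g];top=q[q[:,2]>.022][:,:2]
    c=top.mean(0);v=np.linalg.svd(top-c,full_matrices=False)[2][0];v*=np.sign(v[1])
    s=(q[:,:2]-c)@v
    print(f,g.sum(),len(top),"axis",v.round(3),"handle c",c.round(4),"ends",(c+v*s.min()).round(4),(c+v*s.max()).round(4),"h",np.percentile(q[:,2],98).round(4))
    return c,v,s
if __name__=="__main__":
    o=get_obs();print(o["tool_pos"],o["width"])
    shot("wrist","w10");horn("w10",275)
    shot("scene","s10");horn("s10");blocks("s10")
    shot("side","d10");horn("d10");blocks("d10")
E
python3 horn.py
```

```text
[ 0.40584209 -0.35273537  0.13222005] 0.044799853466318214
w10 3039 3039 axis [0.242 0.97 ] handle c [ 0.3968 -0.3735] ends [ 0.3849 -0.4211] [ 0.4097 -0.3216] h 0.0283
s10 644 241 axis [0.245 0.97 ] handle c [ 0.4041 -0.3635] ends [ 0.39   -0.4193] [ 0.4381 -0.2285] h 0.0308
d10 721 367 axis [0.241 0.971] handle c [ 0.3993 -0.3681] ends [ 0.3855 -0.4235] [ 0.4337 -0.2297] h 0.0297
d10 790 [366. 253.] ctr [614.8  11.5] store [   1.9 -143.6] z 0.0509 size [209.7  46.5] long axis rel store y rad -0.001
```

View pics/w10.png

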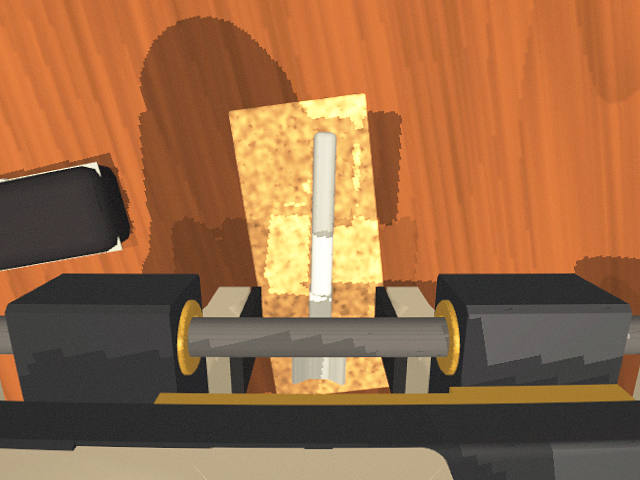

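The wrist view shows the horn handle running from (325,135) to (318,295), centred on the mat and clear of the case at left. The third fit agrees with it: the horn axis is turned 0.244 rad.

Call:
send_rows --steps '[{"delta_pos":[21,4,30],"rotation":[0,0,0.031]},{"delta_pos":[0,0,50],"rotation":[0,0,0]},{"delta_pos":[0,0,50],"rotation":[0,0,0]},{"delta_pos":[0,0,20],"rotation":[0,0,0]},{"delta_pos":[0,0,0],"rotation":[0,0,0]}]'

```text
clock: 25.22
tool_pos: [0.3989, -0.3689, -0.0195]
tcp_rot: [-0.616, 0.787, 0.002, -0.001]
contact_force: [-0.9, -0.5, -0.1]
width: 0.0447
```

Run:
```python
from h import *
o=get_obs();print(o["tool_pos"],Ro.from_quat(o["tcp_rot"]).as_matrix()[:,0]);go([.397,-.3726,-.022])
```

```text
[ 0.39893062 -0.36892573 -0.01951576] [-2.40310578e-01 -9.70695881e-01 -5.75942732e-04]
delta mm [4.  1.  2.5]
```

Call:
send_rows --steps '[{"delta_pos":[2,1,2],"rotation":[0,0,0]},{"delta_pos":[0,0,0],"rotation":[0,0,0]}]'

```text
clock: 25.48
tool_pos: [0.3988, -0.3722, -0.0188]
tcp_rot: [-0.616, 0.788, -0.001, 0.0]
contact_force: [1.7, -1.3, 0.9]
width: 0.045
```

Call:
send_rows --steps '[{"delta_pos":[0,0,0],"rotation":[0,0,0]},{"delta_pos":[0,0,0],"rotation":[0,0,0]},{"delta_pos":[0,0,0],"rotation":[0,0,0]},{"delta_pos":[0,0,0],"rotation":[0,0,0]},{"delta_pos":[0,0,0],"rotation":[0,0,0]}]' --claw 5

```text
clock: 26.1
tool_pos: [0.3978, -0.372, -0.0198]
tcp_rot: [-0.615, 0.788, -0.0, -0.0]
contact_force: [-0.9, 0.5, 2.7]
width: 0.016
```

Call:
send_rows --steps '[{"delta_pos":[0,0,-15],"rotation":[0,0,0]},{"delta_pos":[0,0,-30],"rotation":[0,0,0]},{"delta_pos":[0,0,-40],"rotation":[0,0,-0.095]},{"delta_pos":[0,0,0],"rotation":[0,0,-0.095]}]'

```text
clock: 26.6
tool_pos: [0.4, -0.3732, 0.0692]
tcp_rot: [-0.689, 0.725, -0.003, 0.001]
contact_force: [-0.3, 0.2, -2.6]
width: 0.0155
```

```bash
cat > horn2.py <<'E'
from h import *
o=get_obs();T=o["tool_pos"];R=Ro.from_quat(o["tcp_rot"]).as_matrix();print(T,o["width"])
for n in("scene","side"):
    p,W=shot(n,n+"h");hsv=cv2.cvtColor(p,cv2.COLOR_RGB2HSV).astype(int)
    L=(W-T)@R  # tool frame: x=-horn dir
    g=(abs(L[...,1])<.035)&(L[...,0]<-.015)&(L[...,0]>-.22)&(L[...,2]>-.075)&(L[...,2]<.0)&(W[...,2]>.012)&(hsv[...,1]<80)
    q=L[g]; 
    print(n,g.sum(),"tip at tool x",np.percentile(q[:,0],1) if len(q) else None)
    for a in range(-170,-10,20):
        m=(q[:,0]*1000>a)&(q[:,0]*1000<a+20)
        if m.sum()>3: print(a+10,m.sum(),"y %.1f..%.1f z(down) %.1f..%.1f"%(*np.percentile(q[m,1]*1000,[3,97]),*np.percentile(q[m,2]*1000,[3,97])))
E
python3 horn2.py; python3 -c "
from h import *
go(fromst(-.002,-.46,get_obs()['tool_pos'][2]))"
```

```text
[ 0.3999669  -0.37315563  0.06922942] 0.015531928771320584
scene 432 tip at tool x -0.1482208720410404
-140 87 y -20.7..20.2 z(down) -38.1..-26.0
-120 88 y -21.3..18.5 z(down) -38.5..-27.8
-100 68 y -18.4..17.0 z(down) -38.7..-26.2
-80 49 y -12.6..8.0 z(down) -34.8..-27.5
-60 78 y -11.3..3.7 z(down) -48.2..-28.5
-40 45 y -12.4..2.6 z(down) -48.3..-27.8
-20 17 y -12.6..-4.6 z(down) -36.8..-28.2
side 84 tip at tool x -0.0603174503859427
-60 25 y -5.2..7.0 z(down) -47.1..-43.6
-40 18 y -5.2..6.8 z(down) -47.7..-44.0
-20 41 y -5.6..7.2 z(down) -48.6..-42.8
delta mm [ -78.3 -192.     0.3]
```

Call:
send_rows --steps '[{"delta_pos":[-21,-39,0],"rotation":[0,0,0]},{"delta_pos":[-21,-39,0],"rotation":[0,0,0]},{"delta_pos":[-21,-39,0],"rotation":[0,0,0]},{"delta_pos":[-20,-39,0],"rotation":[0,0,0]},{"delta_pos":[-20,-38,0],"rotation":[0,0,0]}]'

```text
clock: 27.32
tool_pos: [0.5978, -0.2789, 0.0646]
tcp_rot: [-0.686, 0.727, 0.001, -0.0]
contact_force: [0.2, 0.4, -1.3]
width: 0.0159
```

Call:
send_rows --steps '[{"delta_pos":[0,0,0],"rotation":[0,0,0]},{"delta_pos":[0,0,30],"rotation":[0,0,0]},{"delta_pos":[0,0,30],"rotation":[0,0,0]},{"delta_pos":[0,0,0],"rotation":[0,0,0]}]'

```text
clock: 27.82
tool_pos: [0.5939, -0.2795, 0.0024]
tcp_rot: [-0.687, 0.727, 0.003, -0.002]
contact_force: [0.1, 0.5, -1.8]
width: 0.0159
```

```bash
python3 horn2.py
python3 - <<'E'
from h import *
go(fromst(0,-.43,-.009));blocks("sideh",480);blocks("sceneh",480)
p=np.load("pics/sceneh.npz")["p"];save("v11",cv2.resize(p[180:360,220:460],(800,600)))
E
```

```text
[ 0.59393956 -0.27946218  0.00238028] 0.015870728828435026
scene 448 tip at tool x -0.14904760046565885
-140 111 y -20.4..18.3 z(down) -38.8..-26.4
-120 119 y -21.9..19.2 z(down) -38.4..-25.8
-100 94 y -21.8..18.6 z(down) -38.2..-27.2
-80 56 y -8.8..7.9 z(down) -37.6..-27.0
-60 67 y -9.4..4.2 z(down) -50.6..-29.0
side 4 tip at tool x -0.021531436426264206
-20 4 y -7.1..-3.6 z(down) -51.1..-46.9
delta mm [-5.9 -0.5 14.6]
sideh 794 [365. 255.] ctr [614.3   6. ] store [   1.7 -149.1] z 0.0507 size [222.6  46.1] long axis rel store y rad -0.003
sideh 463 [241. 331.] ctr [ 278.2 -220.1] store [-322.  -392.7] z 0.0449 size [46.3 72.7] long axis rel store y rad 0.478
sceneh 449 [372. 278.] ctr [621.1  83. ] store [  4.4 -71.9] z 0.0516 size [68.7 49.8] long axis rel store y rad -0.018
sceneh 915 [329. 291.] ctr [614.3 -27.4] store [   3.5 -182.5] z 0.0514 size [143.3  51.6] long axis rel store y rad -0.013
```

View pics/v11.png

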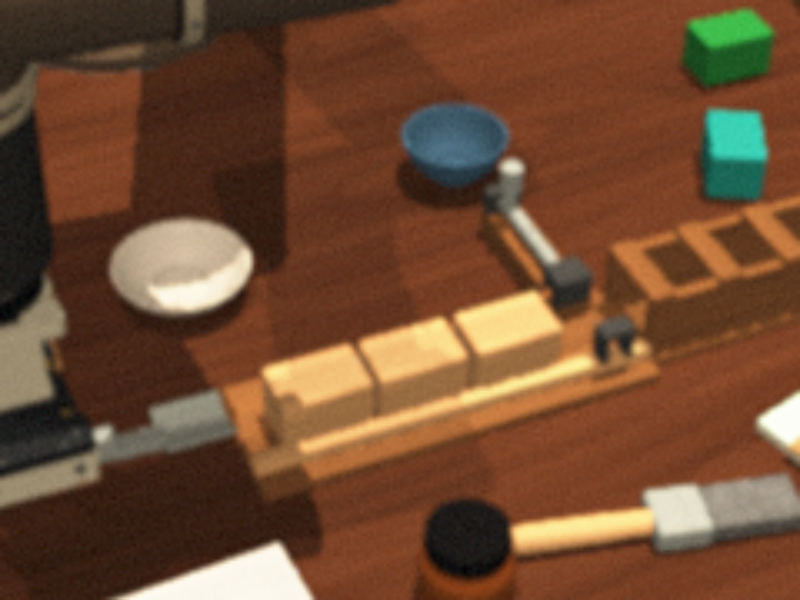

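Three blocks stand square in a row along the fence, at (320,390), (412,355) and (507,325). The bolt is drawn and the horn is lined up behind the row at (195,420). Now I push.

Call:
send_rows --steps '[{"delta_pos":[0,0,11],"rotation":[0,0,0]},{"delta_pos":[-15,-1,0],"rotation":[0,0,0]},{"delta_pos":[-10,0,0],"rotation":[0,0,0]},{"delta_pos":[-8,0,0],"rotation":[0,0,0]},{"delta_pos":[-8,0,0],"rotation":[0,0,0]}]'

```text
clock: 28.55
tool_pos: [0.6007, -0.2383, -0.0055]
tcp_rot: [-0.688, 0.726, -0.0, 0.0]
contact_force: [0.6, -1.0, -1.3]
width: 0.0158
```

Call:
send_rows --steps '[{"delta_pos":[-10,0,0],"rotation":[0,0,0]},{"delta_pos":[-10,0,0],"rotation":[0,0,0]},{"delta_pos":[-10,0,0],"rotation":[0,0,0]},{"delta_pos":[-10,0,0],"rotation":[0,0,0]},{"delta_pos":[-10,0,0],"rotation":[0,0,0]}]'

```text
clock: 29.18
tool_pos: [0.6032, -0.1883, -0.0059]
tcp_rot: [-0.687, 0.726, 0.0, -0.0]
contact_force: [0.5, -2.1, -0.6]
width: 0.0158
```

```bash
python3 horn2.py
python3 - <<'E'
from h import *
o=get_obs();print("tcp store",tost(o["tool_pos"]),o["contact_force"]);go(fromst(0,-.114,-.009));blocks("sideh",480);blocks("sceneh",480)
E
```

```text
[ 0.60315082 -0.18830711 -0.00591563] 0.015752096864357246
scene 367 tip at tool x -0.14894773138667114
-140 107 y -21.3..19.0 z(down) -38.2..-26.8
-120 109 y -21.1..19.2 z(down) -39.0..-26.5
-100 85 y -21.6..18.3 z(down) -38.7..-26.9
-80 52 y -10.6..5.5 z(down) -35.1..-26.9
-60 14 y -8.9..-4.0 z(down) -46.7..-27.4
side 8 tip at tool x -0.026586594639989865
-20 8 y -5.9..-1.2 z(down) -50.3..-44.6
tcp store [ 0.00089709 -0.34314492] [-0.14982908  0.51652668 -2.58904139]
delta mm [-229.1    1.1    3.1]
sideh 645 [361. 244.] ctr [614.2  59.4] store [ -1.2 -95.8] z 0.0508 size [207.3  47.9] long axis rel store y rad -0.042
sideh 346 [468. 311.] ctr [ 768.8 -244.5] store [ 169.2 -391.1] z 0.0484 size [ 75.4 153.6] long axis rel store y rad 0.682
sideh 474 [241. 331.] ctr [ 278.6 -220.3] store [-321.5 -392.9] z 0.0447 size [47.1 70.8] long axis rel store y rad 0.488
sceneh 376 [454. 263.] ctr [660.5 307.2] store [ 31.9 154.2] z 0.0478 size [250.4  13.2] long axis rel store y rad -0.022
sceneh 1412 [366. 280.] ctr [606.3  66.1] store [ -9.5 -89.5] z 0.0514 size [209.7  99.5] long axis rel store y rad -0.053
```

Run:
```python
from h import *
a=np.load("pics/sceneh.npz")["p"][200:320,300:460];b=np.load("pics/sideh.npz")["p"][170:310,290:410]
save("v12",np.hstack([cv2.resize(a,(440,330)),cv2.resize(b,(283,330))]))
```

```text
(no output)
```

View pics/v12.png

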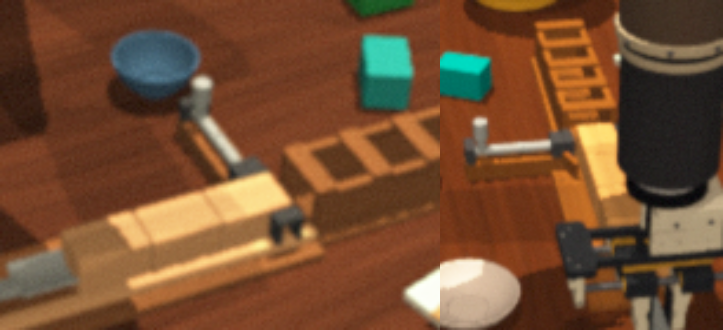

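The row is straight and has just reached the keeper (front face near (285,200)). I keep pushing.

Call:
send_rows --steps '[{"delta_pos":[-10,0,0],"rotation":[0,0,0]},{"delta_pos":[-10,0,0],"rotation":[0,0,0]},{"delta_pos":[-10,0,0],"rotation":[0,0,0]},{"delta_pos":[-10,0,0],"rotation":[0,0,0]},{"delta_pos":[-10,0,0],"rotation":[0,0,0]}]'

```text
clock: 29.9
tool_pos: [0.6059, -0.1383, -0.0059]
tcp_rot: [-0.687, 0.726, 0.0, -0.0]
contact_force: [-0.0, -1.9, -1.5]
width: 0.0158
```

Call:
send_rows --steps '[{"delta_pos":[-12,0,0],"rotation":[0,0,0]},{"delta_pos":[-12,0,0],"rotation":[0,0,0]},{"delta_pos":[-12,0,0],"rotation":[0,0,0]},{"delta_pos":[-12,0,0],"rotation":[0,0,0]},{"delta_pos":[-12,0,0],"rotation":[0,0,0]}]'

```text
clock: 30.52
tool_pos: [0.6092, -0.0783, -0.0059]
tcp_rot: [-0.687, 0.726, 0.0, -0.0]
contact_force: [0.3, -1.9, -2.1]
width: 0.0159
```

Call:
send_rows --steps '[{"delta_pos":[-12,0,0],"rotation":[0,0,0]},{"delta_pos":[-12,0,0],"rotation":[0,0,0]},{"delta_pos":[-12,0,0],"rotation":[0,0,0]},{"delta_pos":[-12,0,0],"rotation":[0,0,0]},{"delta_pos":[-12,0,0],"rotation":[0,0,0]}]'

```text
clock: 31.15
tool_pos: [0.6125, -0.0185, -0.006]
tcp_rot: [-0.687, 0.726, 0.0, -0.0]
contact_force: [0.5, -1.5, -1.2]
width: 0.0158
```

```bash
python3 horn2.py
python3 - <<'E'
from h import *
o=get_obs();print("tcp store",tost(o["tool_pos"]),o["contact_force"]);go(fromst(0,-.114,-.006));blocks("sideh",480);blocks("sceneh",480)
E
```

```text
[ 0.61245423 -0.01845375 -0.00596364] 0.015798848628698143
scene 322 tip at tool x -0.18301691327171402
-160 21 y -34.6..-0.8 z(down) -55.5..-34.6
-140 100 y -21.8..21.9 z(down) -38.5..-25.7
-120 95 y -22.7..18.9 z(down) -38.3..-26.0
-100 74 y -19.6..19.1 z(down) -38.2..-26.9
-80 9 y -12.8..1.0 z(down) -33.7..-27.5
side 22 tip at tool x -0.18305646860697908
-160 4 y 29.5..33.0 z(down) -40.4..-34.0
-40 5 y -5.4..-2.9 z(down) -47.0..-44.4
-20 9 y -5.5..0.7 z(down) -48.8..-44.4
tcp store [ 0.00157605 -0.17292599] [-0.39535371  0.79420688 -1.74664014]
delta mm [-58.9   1.6   0.2]
sideh 339 [467. 311.] ctr [ 770.  -245.2] store [ 170.5 -391.7] z 0.0482 size [ 74.7 153. ] long axis rel store y rad 0.694
sideh 467 [241. 331.] ctr [ 278.5 -220.1] store [-321.7 -392.7] z 0.0447 size [46.  70.9] long axis rel store y rad 0.509
sceneh 762 [420. 267.] ctr [624.8 266.8] store [ -1.6 111.9] z 0.0498 size [274.   82.6] long axis rel store y rad 0.031
```

Call:
send_rows --steps '[{"delta_pos":[-12,1,0],"rotation":[0,0,0]},{"delta_pos":[-12,0,0],"rotation":[0,0,0]},{"delta_pos":[-12,0,0],"rotation":[0,0,0]},{"delta_pos":[-12,0,0],"rotation":[0,0,0]},{"delta_pos":[-10,0,0],"rotation":[0,0,0]}]'

```text
clock: 31.88
tool_pos: [0.6147, 0.0397, -0.0059]
tcp_rot: [-0.688, 0.726, 0.0, -0.0]
contact_force: [-0.2, -1.6, -1.1]
width: 0.0158
```

Call:
send_rows --steps '[{"delta_pos":[0,0,0],"rotation":[0,0,0]},{"delta_pos":[30,0,0],"rotation":[0,0,0]},{"delta_pos":[40,0,0],"rotation":[0,0,0]},{"delta_pos":[40,0,0],"rotation":[0,0,0]},{"delta_pos":[20,0,-30],"rotation":[0,0,0]}]'

```text
clock: 32.5
tool_pos: [0.6051, -0.0931, 0.0221]
tcp_rot: [-0.687, 0.727, 0.002, -0.002]
contact_force: [0.7, 0.6, -1.3]
width: 0.0157
```

Run:
```python
from h import *
o=get_obs();print("tcp store",tost(o["tool_pos"]),o["contact_force"],o["width"])
p,W=shot("scene","s13");q,V=shot("side","d13")
for w in (W,V):
    S=tost(w);h=w[...,2]
    m=(abs(h-.052)<.004)&(abs(S[...,0])<.02)&(S[...,1]>-.05)&(S[...,1]<.28);s=S[m]
    print(m.sum(),np.percentile(s,[1,99],axis=0)*1000 if m.sum() else "")
a=p[180:300,320:510];b=q[160:280,290:410]
save("v13",np.hstack([cv2.resize(a,(475,300)),cv2.resize(b,(300,300))]))
```

```text
tcp store [-0.00226167 -0.24858994] [ 0.66377737  0.59263189 -1.26807857] 0.01570228463046356
403 [[-19.2570201   34.14310772]
 [ 19.06491808 237.52448286]]
217 [[-19.61911214  29.80856361]
 [ 19.73066879 271.63946314]]
```

View pics/v13.png

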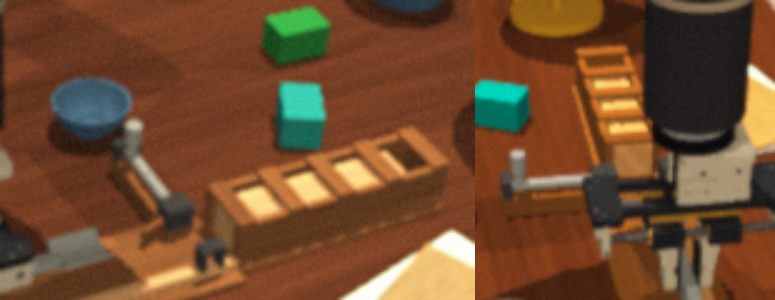

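The bay's roof slots show blocks in the first three and the fourth half empty. Depth puts the row at store y = 34 to 238 mm, so every block is past the bolt. Next I return the horn to the mat.

Call:
send_rows --steps '[{"delta_pos":[39,10,-50],"rotation":[0,0,0]},{"delta_pos":[39,28,-30],"rotation":[0,0,0]},{"delta_pos":[39,28,0],"rotation":[0,0,0]},{"delta_pos":[39,28,0],"rotation":[0,0,0]},{"delta_pos":[39,29,0],"rotation":[0,0,0]}]'

```text
clock: 33.22
tool_pos: [0.4734, -0.2786, 0.1027]
tcp_rot: [-0.688, 0.726, -0.0, 0.0]
contact_force: [-0.3, 0.0, -1.3]
width: 0.0157
```

Call:
send_rows --steps '[{"delta_pos":[39,29,0],"rotation":[0,0,0]},{"delta_pos":[38,29,0],"rotation":[0,0,0]},{"delta_pos":[0,0,0],"rotation":[0,0,0]}]'

```text
clock: 33.6
tool_pos: [0.4101, -0.3531, 0.1024]
tcp_rot: [-0.686, 0.727, 0.0, 0.0]
contact_force: [-0.5, 0.9, -2.1]
width: 0.0156
```

```bash
python3 horn2.py; python3 -c "
from h import *
go([.4095,-.355,-.018])"
```

```text
[ 0.41014777 -0.35307083  0.10243336] 0.01564567273193671
scene 444 tip at tool x -0.1487430155909845
-140 90 y -21.0..21.4 z(down) -37.8..-26.2
-120 88 y -21.0..18.9 z(down) -38.5..-26.9
-100 65 y -19.9..18.9 z(down) -37.2..-27.2
-80 49 y -11.3..7.6 z(down) -36.3..-26.9
-60 85 y -10.3..3.9 z(down) -49.0..-28.4
-40 46 y -10.3..1.3 z(down) -49.1..-28.8
-20 21 y -11.4..-4.7 z(down) -38.0..-27.9
side 95 tip at tool x -0.08720102504391623
-80 6 y -9.4..-1.5 z(down) -33.6..-30.0
-60 26 y -7.2..4.7 z(down) -48.0..-43.6
-40 24 y -6.8..4.6 z(down) -49.7..-45.6
-20 39 y -7.2..4.6 z(down) -49.6..-45.6
delta mm [  3.4   2.4 120.6]
```

Call:
send_rows --steps '[{"delta_pos":[1,1,40],"rotation":[0,0,0]},{"delta_pos":[0,0,40],"rotation":[0,0,0]},{"delta_pos":[0,0,30],"rotation":[0,0,0]},{"delta_pos":[0,0,8],"rotation":[0,0,0]},{"delta_pos":[0,0,2],"rotation":[0,0,0]}]'

```text
clock: 34.33
tool_pos: [0.412, -0.3523, -0.0171]
tcp_rot: [-0.688, 0.726, -0.0, -0.0]
contact_force: [0.9, -0.2, -2.1]
width: 0.0158
```

Call:
send_rows --steps '[{"delta_pos":[0,0,1],"rotation":[0,0,0]},{"delta_pos":[0,0,0],"rotation":[0,0,0]}]'

```text
clock: 34.58
tool_pos: [0.4119, -0.3529, -0.0172]
tcp_rot: [-0.687, 0.726, -0.001, 0.0]
contact_force: [0.5, -0.7, -3.5]
width: 0.0153
```

Call:
send_rows --steps '[{"delta_pos":[0,0,2],"rotation":[0,0,0]},{"delta_pos":[0,0,1],"rotation":[0,0,0]}]'

```text
clock: 34.83
tool_pos: [0.4116, -0.3529, -0.0199]
tcp_rot: [-0.688, 0.726, -0.001, 0.0]
contact_force: [-3.3, 5.2, 20.4]
width: 0.0155
```

Call:
send_rows --steps '[{"delta_pos":[0,0,0],"rotation":[0,0,0]},{"delta_pos":[0,0,0],"rotation":[0,0,0]},{"delta_pos":[0,0,0],"rotation":[0,0,0]},{"delta_pos":[0,0,0],"rotation":[0,0,0]},{"delta_pos":[0,0,0],"rotation":[0,0,0]}]' --claw 45

```text
clock: 35.45
tool_pos: [0.4111, -0.3526, -0.0214]
tcp_rot: [-0.687, 0.726, 0.0, -0.0]
contact_force: [0.1, -0.3, 0.1]
width: 0.0448
```

Call:
send_rows --steps '[{"delta_pos":[0,0,-40],"rotation":[0,0,0]},{"delta_pos":[0,0,-50],"rotation":[0,0,0]},{"delta_pos":[0,0,-50],"rotation":[0,0,0]}]'

```text
clock: 35.83
tool_pos: [0.4108, -0.3525, 0.1201]
tcp_rot: [-0.687, 0.726, 0.0, -0.0]
contact_force: [1.8, 0.2, -0.4]
width: 0.0446
```

Run:
```python
from h import *;from horn import horn
for n,f in(("scene","s14"),("side","d14")):
    shot(n,f);horn(f)
o=get_obs();print(o["tool_pos"],o["contact_force"]);go([.483,.158,o["tool_pos"][2]])
```

```text
s14 638 236 axis [0.053 0.999] handle c [ 0.4159 -0.3444] ends [ 0.4128 -0.4024] [ 0.4233 -0.2045] h 0.0305
d14 687 339 axis [0.062 0.998] handle c [ 0.4106 -0.3487] ends [ 0.4071 -0.4056] [ 0.4196 -0.2038] h 0.03
[ 0.41437301 -0.35449491  0.1246367 ] [0.71208134 0.03232715 0.1691915 ]
delta mm [-515.4  -40.9   -1.9]
```

Call:
send_rows --steps '[{"delta_pos":[-51,-4,0],"rotation":[0,0,0]},{"delta_pos":[-52,-4,0],"rotation":[0,0,0]},{"delta_pos":[-51,-4,0],"rotation":[0,0,0]},{"delta_pos":[-52,-4,0],"rotation":[0,0,0]},{"delta_pos":[-51,-4,0],"rotation":[0,0,0]}]' --claw 50

```text
clock: 36.55
tool_pos: [0.4451, -0.0955, 0.1186]
tcp_rot: [-0.687, 0.726, -0.0, 0.0]
contact_force: [0.0, -0.7, -0.5]
width: 0.0499
```

Call:
send_rows --steps '[{"delta_pos":[-52,-4,0],"rotation":[0,0,0]},{"delta_pos":[-51,-4,0],"rotation":[0,0,0]},{"delta_pos":[-52,-4,0],"rotation":[0,0,0]},{"delta_pos":[-51,-4,0],"rotation":[0,0,0]},{"delta_pos":[-52,-4,0],"rotation":[0,0,0]}]'

```text
clock: 37.17
tool_pos: [0.4792, 0.1611, 0.1185]
tcp_rot: [-0.687, 0.726, 0.0, 0.0]
contact_force: [0.8, -0.1, -0.6]
width: 0.05
```

```bash
python3 -c "
from h import *
o=get_obs();print(o['tool_pos']);go([.483,.157,.0225])"
```

```text
[0.47915418 0.16109211 0.11850371]
delta mm [ 3.9 -4.1 96. ]
```

Call:
send_rows --steps '[{"delta_pos":[4,-4,30],"rotation":[0,0,0]},{"delta_pos":[0,0,36],"rotation":[0,0,0]},{"delta_pos":[0,0,20],"rotation":[0,0,0]},{"delta_pos":[0,0,10],"rotation":[0,0,0]},{"delta_pos":[0,0,0],"rotation":[0,0,0]}]'

```text
clock: 37.8
tool_pos: [0.4829, 0.1549, 0.0223]
tcp_rot: [-0.687, 0.726, 0.0, -0.001]
contact_force: [-0.6, 1.3, 0.4]
width: 0.05
```

Call:
send_rows --steps '[{"delta_pos":[0,0,0],"rotation":[0,0,0]},{"delta_pos":[0,0,0],"rotation":[0,0,0]},{"delta_pos":[0,0,0],"rotation":[0,0,0]},{"delta_pos":[0,0,0],"rotation":[0,0,0]},{"delta_pos":[0,0,0],"rotation":[0,0,0]}]' --claw 8

```text
clock: 38.42
tool_pos: [0.4832, 0.1552, 0.023]
tcp_rot: [-0.687, 0.726, -0.0, 0.0]
contact_force: [-1.5, 0.2, 3.7]
width: 0.0167
```

Call:
send_rows --steps '[{"delta_pos":[0,-14,0],"rotation":[0,0,0]},{"delta_pos":[0,-14,0],"rotation":[0,0,0]},{"delta_pos":[0,-14,0],"rotation":[0,0,0]},{"delta_pos":[0,-14,0],"rotation":[0,0,0]},{"delta_pos":[0,-10,0],"rotation":[0,0,0]}]'

```text
clock: 39.05
tool_pos: [0.5508, 0.1517, 0.023]
tcp_rot: [-0.687, 0.726, -0.0, 0.0]
contact_force: [-3.7, 0.8, 6.4]
width: 0.0171
```

Call:
send_rows --steps '[{"delta_pos":[0,-2,0],"rotation":[0,0,0]},{"delta_pos":[0,-2,0],"rotation":[0,0,0]},{"delta_pos":[0,0,0],"rotation":[0,0,0]}]'

```text
clock: 39.42
tool_pos: [0.5543, 0.1515, 0.023]
tcp_rot: [-0.687, 0.726, -0.0, 0.0]
contact_force: [-2.0, -0.1, 5.0]
width: 0.0167
```

Call:
send_rows --steps '[{"delta_pos":[0,-1,0],"rotation":[0,0,0]},{"delta_pos":[0,-1,0],"rotation":[0,0,0]},{"delta_pos":[0,-1,0],"rotation":[0,0,0]}]'

```text
clock: 39.8
tool_pos: [0.5544, 0.1512, 0.0229]
tcp_rot: [-0.687, 0.726, 0.001, -0.001]
contact_force: [-17.9, 7.4, 18.0]
width: 0.0171
```

Hard stop reached: 72 mm of travel, so the bolt is home. I release, lift clear and do a final check.

Call:
send_rows --steps '[{"delta_pos":[0,2,0],"rotation":[0,0,0]},{"delta_pos":[0,0,0],"rotation":[0,0,0]},{"delta_pos":[0,0,0],"rotation":[0,0,0]},{"delta_pos":[0,0,0],"rotation":[0,0,0]},{"delta_pos":[0,0,-40],"rotation":[0,0,0]}]' --claw 50

```text
clock: 40.42
tool_pos: [0.552, 0.1499, 0.0602]
tcp_rot: [-0.687, 0.727, 0.001, -0.003]
contact_force: [0.0, 1.3, 0.3]
width: 0.0497
```

Call:
send_rows --steps '[{"delta_pos":[0,0,-50],"rotation":[0,0,0]},{"delta_pos":[0,0,-50],"rotation":[0,0,0]},{"delta_pos":[0,40,-20],"rotation":[0,0,0]},{"delta_pos":[0,40,0],"rotation":[0,0,0]},{"delta_pos":[0,0,0],"rotation":[0,0,0]}]'

```text
clock: 41.05
tool_pos: [0.4724, 0.1556, 0.1836]
tcp_rot: [-0.688, 0.726, 0.0, 0.001]
contact_force: [1.1, 0.8, 0.9]
width: 0.05
```

Run:
```python
from h import *;from horn import horn
o=get_obs();print(o["tool_pos"],o["contact_force"])
for n in("scene","side"):
    p,W=shot(n,n+"f");horn(n+"f")
    S=tost(W);h=W[...,2]
    m=(h>.066)&(h<.08)&(abs(S[...,1])<.02)&(S[...,0]>-.16)&(S[...,0]<-.03);print(n,"knob store",S[m].mean(0) if m.any() else None)
    m=(abs(h-.052)<.004)&(abs(S[...,0])<.02)&(S[...,1]>-.27)&(S[...,1]<.28);print("blocks y",np.percentile(S[m],[1,99],axis=0)[:,1] if m.any() else None)
a=np.load("pics/scenef.npz")["p"];save("v14",cv2.resize(a[180:420,110:510],(800,480)))
```

```text
[0.47239928 0.15559216 0.18361308] [1.0739324  0.77631616 0.90290297]
scenef 657 247 axis [0.059 0.998] handle c [ 0.4156 -0.3443] ends [ 0.4122 -0.4018] [ 0.4239 -0.2042] h 0.0308
scene knob store [-0.06382661 -0.00031962]
blocks y [0.03399903 0.23543466]
sidef 688 335 axis [0.05  0.999] handle c [ 0.4105 -0.349 ] ends [ 0.4076 -0.4055] [ 0.4178 -0.2041] h 0.0299
side knob store [-0.06604442 -0.00648592]
blocks y [0.02894217 0.27048635]
```

View pics/v14.png

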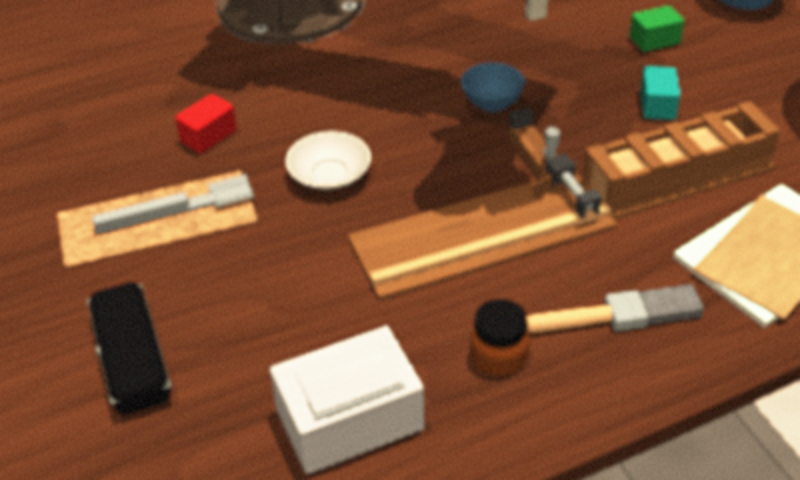

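The final view shows the blocks in the bay at (630–740,145), the bolt across the lane at (575,185), the horn along the mat at (170,205), and the dish, bowl and case where they were.

```bash
python3 -c "
from plant import *
print(hand_in())"
```

```text
the job is handed in; nothing more can be done
None
```

The job is done and handed in after about 41 s on the robot's clock; `hand_in` gives no verdict. I drew the bolt to its stop and stood the three cedar blocks in a row against the fence. I then pushed the row in with the shoehorn, laid the shoehorn back on the mat and slid the bolt home.

**Last checks:**
- **Blocks:** they fill store y from about 34 to 238 mm, so every block is past the bolt.
- **Bolt:** the knob sits at store x of about -64 to -66 mm, where home is -66. It travelled 72 mm to a hard stop.
- **Shoehorn:** its grip point is about 1 mm from the mat's centre along the mat and 2–3 mm off its middle line. It lies within about 3° of the mat's direction, flat and at rest.
- **Left alone:** the dish, bowl and case look unmoved in the last picture; I did not measure them again.

**What went wrong or disagreed:**
- **First try at the bolt:** the fingers closed above the knob and missed it. The real fingertips are about 33 mm above the reported TCP, so I allowed for that in every later grasp.
- **Store position:** camera and contact readings disagreed by 1 to 4 mm, which I settled by touching each block against the fence.
- **Block row, side camera:** it read up to 271 mm at the far end instead of 238. I put that down to roof-slat pixels, because three blocks measure 204 mm and the fourth roof slot is half empty.

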